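Close a ratchet gluing clamp on a fresh lamination, three clicks past touch, and hold

ROBOT

A 6-joint arm with a two-finger parallel gripper is mounted at the origin on a cart in front of the work surface, level with it; the furniture and walls round the work are solid. World frame = base frame: x ahead of the robot, y to its left, z up, the work surface at z = 0. Lengths are in m, angles in degrees, forces in N, time in s.
With the tool pointing down it reaches from about 0.3 to 0.75 m from the base axis. Payload 8.5 kg.
Tool frame: the origin (TCP) lies between the finger pads, 19 mm behind the fingertips; this is the grasp point; z points along the fingers, y is the line along which they close (so a half turn about z gives the same grasp; the last joint's range is limited). The gripper opens to 85 mm and grips with 20 to 120 N. Pads are 22 mm wide; open, the fingers measure 114 mm over their backs; the gripper's body (76 mm by 85 mm) begins 54 mm behind the grasp point. The pads swing forward as they close: fully open they stand 13 mm farther back than shut.
Start: joints at [-86.19, 21.807, 74.336, -0, 83.858, -12.336], TCP at [0.153, -0.528, 0.25] pointing down, gripper open.
Joint ranges: [-178.18, 178.18], [-50.72, 133.34], [12.68, 142.11], [-81.47, 261.47], [9.98, 163.14], [-165.26, 165.26]. Speed limits (degrees/s): [136.94, 136.94, 180, 180, 180, 180].

INTERFACE

Orientations are given as a 3x3 rotation matrix whose columns are the frame's x, y, z axes.
In Python, from rig import observe, cams, ticket gives the robot as it stands.
- The arm moves only by the tool move_arm, never from a script. Its arguments are lists of equal length, an entry for each row: "jaw": the finger opening in cm, from 0 to 8.54; "dp": the shift along the tool's x, y, z in cm, a list of three; "turn": the turn, a rotation vector about the tool's x, y, z in rad, a list of three. In form: {"jaw": [jaw, ...], "dp": [[tx, ty, tz], ...], "turn": [[wx, wy, wz], ...]}. A call has 1 to 12 rows; each row shifts and turns the commanded pose from where the row before left it, along the tool's axes as they then stand; what a row does not reach is not made up. A row lasts 1/12 s, in which the tool goes at most 41.7 mm and 7.16 degrees, less where a joint would pass 70% of its speed; a pose out of reach is approached as far as the arm can. A call is refused whole if a number of a shift passes 4.17 or a number of a turn 0.125, either way. A call with a gripper value outside its range is refused whole. The fingers move at their own pace and stop on an object; "force" is the grip in N (left out, the last holds). Time passes only in rows, so rows that do not move let the fingers close. It gives the time, the measured TCP pose, the force, the opening and the grip force at its end, in the units of the state.
- observe(): the state, without advancing time (a new reading comes with each control period).
- cams.get_image(name): name is "scene" or "top"; returns (picture, depth): 384x512x3 uint8, red, green, blue; 384x512 float32, m along the optical axis (not along the pixel's ray), 0 where there is no reading.
- cams.calibration(name): a dict with "vertical_fov" (degrees; the focal length in pixels is half the picture's height over the tangent of half this angle, whatever the lens; pixels are square), "cx", "cy" (the principal point, pixels), "k1" (the pictures are not rectified: a ray, as slopes to the right and down, at radius r is drawn at 1 + k1 r^2 times it, then the intrinsics apply), "view" (4x4, takes a point from world to camera coordinates). Camera axes: x right, y up, looking along -z (the intrinsics and any distortion apply to the point x, -y, -z); pixel columns grow to the right and rows downward; lengths in m; the calibration is good to about 2 mm. A picture is of the moment at which its call begins. calibration takes no time and is no camera call.
- ticket.close_job(): hands the job in; it is judged then, once.
Trained networks look in the newest picture that a camera, given by its name, has taken for a name from the list of things; names that differ only in an ending like _2 or _b are one class to them, and where a whole thing is asked for, a point or a joint stands for the part that bears it (a point fixed in the world has none). Each returns a list of dicts, best first, with "p" (0 to 1); they miss things now and then, are a little off and sometimes report something else, mostly with a low value. They report only what shows in the picture. A call takes as long as a camera call. They do not tell look-alikes from the thing itself.
- cams.spot_in(camera, query): "box" ([centre column, centre row, width, height] as shares, 0 to 1, of the picture: columns of its width, rows of its height, round what is visible of it).
- cams.outline_of(camera, query): "mask" (384x512 bool, what is visible of it) and "box" ([centre column, centre row, width, height] as shares, 0 to 1, of the picture: columns of its width, rows of its height, round what is visible of it).
- cams.mark_of(camera, query): "location" ([column, row] as shares, 0 to 1, of the picture: columns of its width, rows of its height: a listed point, or the origin of a listed thing).
The state is a dict: "time_s": time; "q": joint angles; "qvel": joint speeds; "joint_efforts": joint torques, N m; "position": TCP position; "tool_rot": TCP orientation; "ft_force": force on the tool from outside, world axes, zero at the start; "wrist_torque": the same for the moment, N m; "grip_width": finger opening in m; "gripper_force": force on a finger pad.
Only numpy, scipy, OpenCV 4.12 (cv2) and the standard library are available. Lean on these libraries where they do the work, as an engineer would, in place of code of your own. Each camera call takes 0.05 s, during which the arm holds its last target. There are 200 camera calls.

TASK

Lift the freshly glued three-lath block with a light grip, so that its wet joints do not shift, and set it flat on the bed of the ratchet clamp, between the side rails, with its glue lines parallel to the stop face. Let go, take hold of the lever's handle and swing it anticlockwise (seen from above) until the pad nips the block against the stop; from there go on exactly three clicks, no more, and finish still holding the handle there, because the clamp is not locked yet. Leave the other things on the bench alone.

Things in the scene. Friction and masses are not known exactly. Their poses are not given: they have to be found in the camera images.
- clamp: Blue cast ratchet gluing clamp bolted to the bench, base 120 (x) x 300 (y) x 12 mm. Origin under the base on the jaw's line; z up, +y the way the jaw closes, to the fixed stop. Steel bed strip, top 14 mm up, between two rails along y: tops 21 mm up, inner faces at x = -32 and +32 mm, y = 7 to 77 mm. Jaw and pad stand up to 60 mm high.
- bed (a point): Point on top of the clamp's bed where the middle of the block's underside belongs, 14 mm above the bench, at y = 45 mm from the clamp's origin; axes as the clamp's. The block then touches the stop. Anything up to 15 mm towards the pad will do as well: the pad pushes it home.
- stop_face (a point): Middle of the fixed stop's cork face (54 mm wide, 16 to 56 mm above the bench; the stop's top is 58 mm up), 78 mm from the clamp's origin along its +y, looking along -y; axes as the clamp's.
- blank: The work: three laths (pale, dark, pale) just glued face to face, 56 (x, along the laths) x 66 (y, across the three) x 40 mm, about 0.1 kg; origin at the middle of its underside. Grip it across x, on the lath ends (56 mm apart); either way round will do. A grip over 45 N (90 N over both fingers) shifts the wet joints; 20 to 30 N carries it.
- pad: The jaw's sprung pad: steel plate with a cork face (54 mm wide, 17 to 57 mm up). Its springs take 10 N at first touch, then 5 N per mm.
- pad_face (a point): Middle of the pad's cork face, which looks along the clamp's +y. It stands 83 mm from the stop face with the lever at 0 and advances 18 mm per rad, 3.8 mm a click; at the start 74 to 83 mm are open for the 66 mm block.
- lever_axis (a point): Point on the lever's upright axis, on the clamp at x = -18, y = -110 mm from its origin, 113 mm above the bench; axes as the clamp's. Below it lies the toothed wheel, 94 mm wide, 42 to 50 mm up; its spring pawl with a red tab is at the clamp's -y end.
- lever (a joint): Ratchet lever, rad; 0 = open, grows anticlockwise from above (closing), limit 2.03. Starts at 0 to 0.5 and stays put. A click every 0.209: the push at the handle climbs 2 to 4 N, then drops by 5 or more as the pawl falls in, at 0.21, 0.42 ... (felt up to 0.05 sooner); no way back. The pad nips the block at 0.94, so the three clicks are 1.05, 1.26, 1.47; 1.68 is too many.
- handle: Black round handle, 25 mm thick, upright on the lever's end 130 mm from the lever's axis, free to turn on its spindle; origin at its foot, 63 mm above the bench; top 143 mm up. Lever at 0: it lies 160 deg anticlockwise from the clamp's +x about the lever's axis, and goes round with the lever (bar's top 59 mm up). At the end it pushes back with 10 to 14 N.
- handle_mid (a point): Point on the handle's axis at a good height for the fingers, 113 mm above the bench.
- screw_tin: Bystander: round tin with green and white stripes, 70 x 70 x 62 mm; origin under its middle.
- wood_glue: Bystander: yellow glue bottle with an orange nozzle, 56 x 56 x 173 mm, standing; origin under its middle.
- glue_brush: Bystander: flat brush with a wooden handle, 44 x 202 x 14 mm, lying; origin under its middle.
- g_clamp: Bystander: small blue G clamp, 128 x 83 x 18 mm, lying; origin under its middle.
Things that resemble listed ones, but are neither listed nor needed, are in the scene too. Of the things that look like the blank, take the one that is farthest from the robot's base at the start.

How it is judged (in metres and radians):
On the way, in this order (a step that is already met when the one before it is completed fails the run):
1. the block lies flat on the bed between rails, pad and stop, let go, while the jaw is still open (x of blank in the frame of bed between -0.008 and 0.008 m and z of blank in the frame of bed between -0.004 and 0.004 m and angle between blank's own z axis and vertical below 0.08 rad and angle between the y axis of blank and the y axis of clamp, either way round below 0.12 rad and y of blank in the frame of bed between -0.02 and 0.004 m and contact force between the fingers and blank below 0.3 N and value of joint lever below 0.7 rad), for 0.2 s.
2. the pad nips the block, driven by the hand on the handle (contact force between pad and blank above 8 N and contact force between the fingers and handle above 2 N and value of joint lever below 1.3 rad), for 0.05 s.
At the end, for the whole second after the job is handed in: The lever is at the third click after the nip (1.42 to 1.63 rad) and still, the hand holds its handle (over 2 N, TCP within 30 mm of its axis), the pad presses the block with over 30 N, and the block lies flat and square on the bed, within 4 mm of home along the clamp and 8 mm across (x of blank in the frame of bed between -0.008 and 0.008 m and z of blank in the frame of bed between -0.004 and 0.004 m and angle between blank's own z axis and vertical below 0.08 rad and angle between the y axis of blank and the y axis of clamp, either way round below 0.12 rad and y of blank in the frame of bed between -0.004 and 0.004 m and contact force between the fingers and blank below 0.3 N and value of joint lever between 1.42 and 1.63 rad and velocity of joint lever between -0.1 and 0.1 rad/s and contact force between pad and blank above 30 N and contact force between the fingers and handle above 2 N and horizontal distance between the grasp point and handle_mid below 0.03 m); the arm keeps its last pose, push and grip.
It fails at once if the lever passes a fourth click after the nip (value of joint lever above 1.66 rad).
It fails at once if the fingers squeeze the block with more than 90 N in all (contact force between the fingers and blank above 90 N).
It fails at once if a bystander is moved by more than 20 mm (distance of any of screw_tin, wood_glue, glue_brush, g_clamp from where it was at the start of the episode above 0.02 m).
It also fails if it takes over 72 s, if anything falls off the work surface, if the arm or the gripper's body presses on something with over 40 N, if the wrist force passes 120 N, or if a joint passes its speed limit or range.

## Working session

There is one attempt and no reset: what is moved stays moved. The work goes in short steps, Python scripts to look and compute and a tool call to move; the robot and the scene stay as the last step left them, time stands still between calls to the robot, and variables do not carry over. Pictures are saved under pics/ and viewed, at most 13 in all, crops included, and the job is handed in when it is done.

Besides the shell and the picture viewer there is one more tool, called after "Emit:" in YAML: its name, and indented under it one key for each argument. move_arm: Moves the arm, as the interface text tells. Its arguments: {"type":"object","properties":{"jaw":{"type":"array","items":{"type":"number"}},"dp":{"type":"array","items":{"type":"array","items":{"type":"number"}}},"turn":{"type":"array","items":{"type":"array","items":{"type":"number"}}},"force":{"type":"number"}},"required":["jaw","dp","turn"]}

```bash
mkdir -p pics; cat > h.py <<'E'
import numpy as np, cv2
from rig import observe, cams, ticket
def K(n):
    c=cams.calibration(n); f=192/np.tan(np.radians(c["vertical_fov"])/2); return c,f
def ray(n,u,v):
    c,f=K(n); d=np.array([(u-c["cx"])/f,(v-c["cy"])/f]); s=d.copy()
    for _ in range(20): s=d/(1+c["k1"]*(s@s))
    M=np.linalg.inv(np.array(c["view"])); return M[:3,3], M[:3,:3]@np.array([s[0],-s[1],-1.])
def at_z(n,u,v,z):
    o,r=ray(n,u,v); return o+r*(z-o[2])/r[2]
def at_d(n,u,v,d):
    o,r=ray(n,u,v); return o+r*d
def proj(n,p):
    c,f=K(n); q=np.array(c["view"])@np.append(p,1); s=np.array([q[0],-q[1]])/-q[2]; s=s*(1+c["k1"]*(s@s)); return s*f+[c["cx"],c["cy"]]
def tri(a,b):  # (name,u,v) pairs
    o1,r1=ray(*a); o2,r2=ray(*b); t=np.linalg.lstsq(np.c_[r1,-r2],o2-o1,rcond=None)[0]
    p,q=o1+r1*t[0],o2+r2*t[1]; return (p+q)/2, np.linalg.norm(p-q)
def cloud(n,depth):
    c,f=K(n); v,u=np.mgrid[:384,:512]; d=np.stack([(u-c["cx"])/f,(v-c["cy"])/f],-1); s=d.copy()
    for _ in range(15): s=d/(1+c["k1"]*(s**2).sum(-1,keepdims=True))
    P=np.concatenate([s[...,:1],-s[...,1:],-np.ones_like(s[...,:1])],-1)*depth[...,None]
    M=np.linalg.inv(np.array(c["view"])); return P@M[:3,:3].T+M[:3,3]
E
python3 - <<'E'
from h import *
ims=[]
for n in ("scene","top"):
    im,d=cams.get_image(n); ims.append(im); np.savez(f"{n}0.npz",im=im,d=d)
    c,f=K(n); print(n,f,c["cx"],c["cy"],c["k1"],np.linalg.inv(np.array(c["view"]))[:3].round(3).tolist())
    cv2.imwrite(f"pics/{n}0.png",cv2.resize(im[...,::-1],(800,600)))
    for q in ("blank","bed","stop_face","lever_axis","handle","handle_mid","pad_face","clamp"):
        for r in cams.mark_of(n,q)[:4]: print(n,q,round(r["p"],2),(np.array(r["location"])*[512,384]).round(1))
print(observe())
E
```

```text
scene 430.64017274560183 260.5276970233085 190.82957424536727 -0.06727634735932944 [[0.54, 0.339, -0.77, -0.714], [-0.841, 0.239, -0.485, -0.754], [0.02, 0.91, 0.414, 0.726]]
scene blank 0.84 [301.  257.2]
scene blank 0.82 [293.6 234.3]
scene blank 0.81 [332.7 239.1]
scene blank 0.66 [255.9 230.6]
scene bed 0.85 [261.  191.6]
scene bed 0.55 [184.2 186.1]
scene stop_face 0.57 [287.7 184.5]
scene stop_face 0.56 [252.6 187.5]
scene lever_axis 0.57 [294.5 175.8]
scene handle 0.71 [287.4 200.6]
scene handle_mid 0.59 [286.6 186.5]
scene pad_face 0.43 [270.9 185. ]
scene clamp 0.7 [272.5 193.2]
top 427.91748732876493 256.22495096677784 187.5782695433863 -0.0944864290465722 [[0.021, 0.917, -0.397, -0.023], [-1.0, 0.016, -0.017, -0.026], [-0.01, 0.398, 0.917, 1.286]]
top blank 0.39 [275.8 242.6]
top bed 0.76 [229.6 161.8]
top stop_face 0.77 [219.9 159.2]
top stop_face 0.5 [135.1 195.2]
top lever_axis 0.63 [279.1 142.6]
top handle 0.48 [288.8 190.3]
top handle_mid 0.46 [289.8 185. ]
top pad_face 0.62 [242.8 159. ]
top pad_face 0.42 [248.6 159. ]
top clamp 0.7 [244.5 161.6]
{'time_s': 0.9, 'q': array([-8.61879387e+01,  2.18061320e+01,  7.43373717e+01, -1.26559139e-03,
        8.38592551e+01, -1.23348684e+01]), 'qvel': array([ 0.00978291,  0.08343153, -0.07364143,  0.00226143, -0.04293525,
        0.03178721]), 'joint_efforts': array([-2.59254912e-04, -4.48321187e+01, -2.31459296e+01, -3.14644858e-04,
        7.11700850e-04,  1.51884802e-05]), 'position': array([ 0.15295436, -0.5282657 ,  0.25001765]), 'tool_rot': array([[ 9.60551032e-01,  2.78103784e-01, -2.51145882e-05],
       [ 2.78103785e-01, -9.60551031e-01,  4.65830914e-05],
       [-1.11689096e-05, -5.17298986e-05, -9.99999999e-01]]), 'ft_force': array([ 0.89484386, -0.00304739, -0.68762013]), 'wrist_torque': array([-0.02942091, -0.00640873, -0.02170624]), 'gripper_force': 0.0, 'grip_width': 0.08578589470727659}
```

View pics/scene0.png

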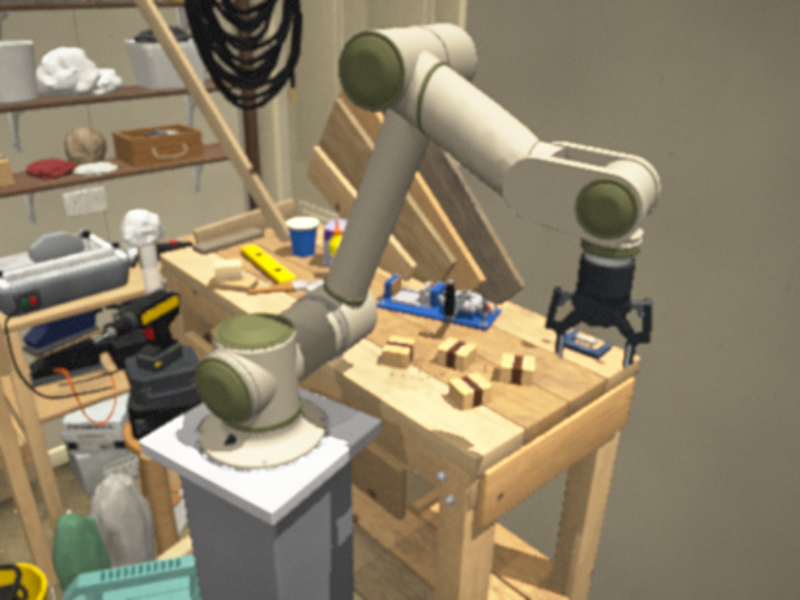

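View pics/top0.png

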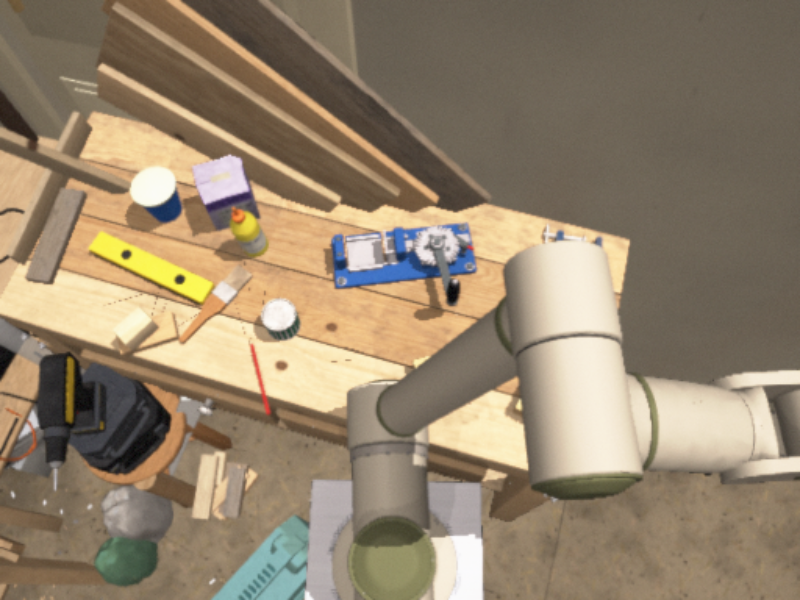

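The scene view shows four blank-like blocks, at 800x600 pixels (398,350), (455,353), (517,368) and (470,390). The clamp is at about (440,300) in the scene view and (405,255) in the top view, with the handle at (452,290) in the top view. The arm hides the blocks from the top camera. Next: measure them.

```bash
python3 - <<'E'
from h import *
z=np.load("scene0.npz"); im,d=z["im"],z["d"]; P=cloud("scene",d)
for r in cams.outline_of("scene","blank")[:6]:
    m=r["mask"]; Q=P[m]; Q=Q[(Q[:,2]>-.02)&(Q[:,2]<.1)]
    top=Q[Q[:,2]>.033]; b=np.array(r["box"])*[512,384,512,384]
    print(round(r["p"],2),b.round(),m.sum(),"zmax",np.percentile(Q[:,2],95).round(3),"top c",np.median(top,0).round(3),"r",np.hypot(*np.median(top,0)[:2]).round(3))
for q in ("handle","pad","lever","wood_glue","screw_tin","g_clamp","glue_brush"):
    for n in ("top",):
        for r in cams.spot_in(n,q)[:2]: print(q,round(r["p"],2),(np.array(r["box"])*[512,384,512,384]).round())
for n,(a,b,c,e) in dict(scene=(230,205,350,275),).items():
    cv2.imwrite("pics/c1.png",cv2.resize(im[b:e,a:c,::-1],None,fx=6.5,fy=6.5,interpolation=cv2.INTER_CUBIC))
E
```

```text
0.86 [332. 235.  25.  24.] 380 zmax 0.044 top c [ 0.419 -0.309  0.042] r 0.521
0.81 [293. 226.  25.  21.] 403 zmax 0.043 top c [ 0.406 -0.175  0.042] r 0.442
0.68 [300. 250.  28.  23.] 518 zmax 0.043 top c [ 0.292 -0.267  0.041] r 0.396
0.61 [256. 224.  23.  20.] 385 zmax 0.044 top c [ 0.343 -0.067  0.042] r 0.35
handle 0.59 [248. 159.   8.  14.]
pad 0.45 [248. 159.   7.  13.]
lever 0.75 [280. 170.  32.  50.]
lever 0.25 [181. 205.  25.  32.]
wood_glue 0.57 [160. 151.  26.  28.]
wood_glue 0.35 [248. 159.   8.  16.]
screw_tin 0.66 [182. 204.  26.  28.]
glue_brush 0.8 [137. 196.  49.  53.]
```

View pics/c1.png

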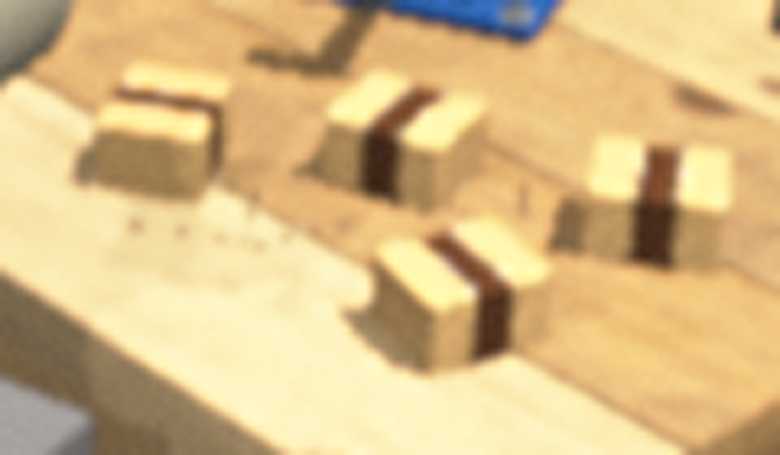

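Candidates (scene pixels, distance from base): (332,235) 0.521 m; (293,226) 0.442; (300,250) 0.396; (256,224) 0.350. All four are pale-dark-pale. The farthest is (332,235), the right-hand one in the crop, with its dark stripe running up the picture.

```bash
cat >> h.py <<'E'
def block(P,c,z0=.03,z1=.06,R=.06):
    Q=P[np.isfinite(P).all(-1)]; Q=Q[(np.hypot(*(Q[:,:2]-c[:2]).T)<R)&(Q[:,2]>z0)&(Q[:,2]<z1)]
    return Q
E
python3 - <<'E'
from h import *
from scipy.optimize import minimize
z=np.load("scene0.npz"); im,d=z["im"],z["d"]; P=cloud("scene",d)
c=np.array([.419,-.309])
m=(np.hypot(*(P[...,:2]-c).transpose(2,0,1))<.055)&(P[...,2]>.034)&(P[...,2]<.055)&(d>0)
Q=P[m]; print(len(Q),Q[:,2].mean(), np.ptp(Q,axis=0)); print(cv2.minAreaRect((Q[:,:2]*1000).astype(np.float32)))
dark=m&(im.sum(-1)<260); D=P[dark]; print(len(D))
# rays at z=.04 for dark line
vv,uu=np.nonzero(dark); D=np.array([at_z("scene",u,v,.04) for u,v in zip(uu,vv)]); w,V=np.linalg.eigh(np.cov(D[:,:2].T)); print("dark mean",D.mean(0),"dir deg",np.degrees(np.arctan2(V[1,1],V[0,1])),np.sqrt(w))
# clamp
z=np.load("top0.npz"); it,dt=z["im"],z["d"]; T=cloud("top",dt)
hsv=cv2.cvtColor(it,cv2.COLOR_RGB2HSV); bl=(hsv[...,0]>100)&(hsv[...,0]<125)&(hsv[...,1]>130)
bl[:, :200]=0; bl[:,312:]=0; bl[:130]=0; bl[190:]=0
B=T[bl]; print("blue",len(B),np.percentile(B,[2,50,98],axis=0).round(3))
Bb=B[(B[:,2]<.025)&(B[:,2]>0)]; print(len(Bb),np.median(Bb[:,2])); r=cv2.minAreaRect((Bb[:,:2]*1000).astype(np.float32)); print(r)
for q in ("bed","stop_face","pad_face","lever_axis","handle_mid","clamp"):
    zz=dict(bed=.014,stop_face=.036,pad_face=.037,lever_axis=.113,handle_mid=.113,clamp=0)[q]
    for n in("scene","top"):
        for k in cams.mark_of(n,q)[:1]: u=np.array(k["location"])*[512,384]; print(q,n,round(k["p"],2),u.round(),at_z(n,*u,zz).round(3))
cv2.imwrite("pics/clamp.png",cv2.resize(it[135:195,205:312,::-1],None,fx=7.4,fy=7.4,interpolation=cv2.INTER_CUBIC))
E
```

```text
217 0.04128656789860916 [0.07347132 0.0801061  0.01146461]
((427.2610778808594, -307.59149169921875), (61.41236114501953, 66.43866729736328), 18.84450912475586)
28
dark mean [ 0.41435393 -0.31047387  0.04      ] dir deg -159.00670392609672 [0.00384885 0.01701605]
blue 1045 [[ 0.55  -0.142  0.006]
 [ 0.585  0.003  0.013]
 [ 0.679  0.137  0.063]]
841 0.012272188406074136
((619.568359375, -3.775115966796875), (119.16006469726562, 294.437255859375), 8.654435157775879)
bed scene 0.85 [261. 192.] [0.605 0.074 0.014]
bed top 0.76 [230. 162.] [0.62  0.089 0.014]
stop_face scene 0.57 [288. 185.] [ 0.684 -0.002  0.036]
stop_face top 0.77 [220. 159.] [0.618 0.119 0.036]
pad_face scene 0.43 [271. 185.] [0.638 0.049 0.037]
pad_face top 0.62 [243. 159.] [0.619 0.044 0.037]
lever_axis scene 0.57 [295. 176.] [ 0.614 -0.067  0.113]
lever_axis top 0.63 [279. 143.] [ 0.64  -0.072  0.113]
handle_mid scene 0.59 [287. 187.] [ 0.51  -0.092  0.113]
handle_mid top 0.46 [290. 185.] [ 0.495 -0.104  0.113]
clamp scene 0.7 [272. 193.] [0.645 0.044 0.   ]
clamp top 0.7 [244. 162.] [ 0.629  0.04  -0.   ]
```

View pics/clamp.png

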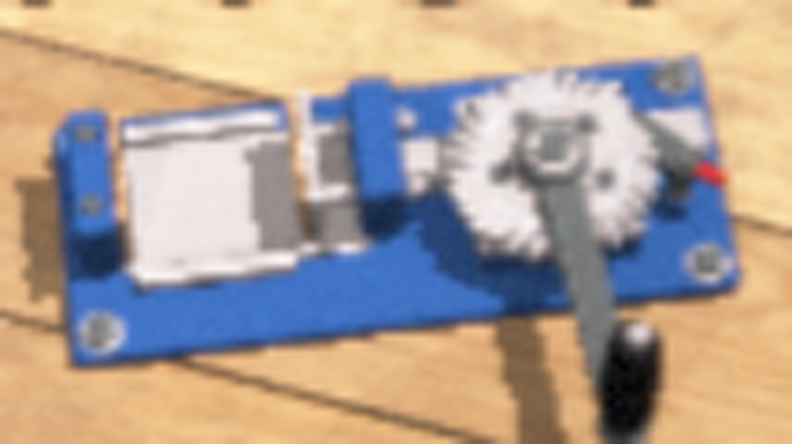

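```bash
cat >> h.py <<'E'
from scipy.optimize import minimize
def boxpts(x,y,yaw,z0,z1,sx,sy):
    c,s=np.cos(yaw),np.sin(yaw)
    return [np.array([x+c*a-s*b,y+s*a+c*b,z]) for a in(-sx/2,sx/2) for b in(-sy/2,sy/2) for z in(z0,z1)]
def sil(n,pts,S=8):
    U=np.array([proj(n,p) for p in pts]); m=np.zeros((384*2,512*2),np.uint8)
    H=cv2.convexHull(((U+.5)*2*16).astype(np.int32)-8); cv2.fillConvexPoly(m,H,255,shift=4,lineType=cv2.LINE_AA)
    return cv2.resize(m,(512,384),interpolation=cv2.INTER_AREA)/255.
def fitbox(masks,x0,z0=0,z1=.04,sx=.056,sy=.066):
    def cost(p):
        return sum(np.abs(sil(n,boxpts(p[0],p[1],p[2],z0,z1,sx,sy))-m).sum() for n,m in masks.items())
    best=None
    for dy in(-.15,.1):
        r=minimize(cost,np.array(x0)+[0,0,dy],method="Nelder-Mead",options=dict(initial_simplex=np.array(x0)+[[0,0,dy],[.008,0,dy],[0,.008,dy],[0,0,dy+.15]],xatol=1e-4,fatol=.1))
        if best is None or r.fun<best.fun: best=r
    return best.x,best.fun
E
python3 - <<'E'
from h import *
im,d=cams.get_image("scene")
for r in cams.outline_of("scene","blank"):
    b=np.array(r["box"])*[512,384,512,384]
    if abs(b[0]-332)<5: print(fitbox({"scene":r["mask"].astype(float)},[.422,-.309,.35]))
it=np.load("top0.npz")["im"]
def rect(n,im,z,x0,x1,y0,y1,s):
    xs=np.arange(x1,x0,-s); ys=np.arange(y1,y0,-s); U=np.array([[proj(n,[x,y,z]) for y in ys] for x in xs],np.float32)
    return cv2.remap(im,U[...,0],U[...,1],cv2.INTER_CUBIC)
R=rect("top",it,.021,.55,.70,-.16,.16,.0004)
cv2.imwrite("rect.png",R[...,::-1]); V=R.copy()
for k in range(0,R.shape[1],50): V[:8,k]=[255,0,0]
for k in range(0,R.shape[0],25): V[k,:8]=[255,0,0]
cv2.imwrite("pics/rect.png",V[...,::-1])
E
```

```text
(array([ 0.43227037, -0.30464555,  0.38495984]), np.float64(40.07843137254902))Traceback (most recent call last):
  File "<stdin>", line 10, in <module>
  File "<stdin>", line 8, in rect
  File "h.py", line 14, in proj
    c,f=K(n); q=np.array(c["view"])@np.append(p,1); s=np.array([q[0],-q[1]])/-q[2]; s=s*(1+c["k1"]*(s@s)); return s*f+[c["cx"],c["cy"]]
        ~^^^
  File "h.py", line 4, in K
    c=cams.calibration(n); f=192/np.tan(np.radians(c["vertical_fov"])/2); return c,f
ValueError: time passes only in moves, steps and waits
```

```bash
sed -i 's/^def K(n):/import functools\n@functools.lru_cache\ndef K(n):/' h.py
cat >> h.py <<'E'
def rect(n,im,z,x0,x1,y0,y1,s):
    xs=np.arange(x1,x0,-s); ys=np.arange(y1,y0,-s); U=np.array([[proj(n,[x,y,z]) for y in ys] for x in xs],np.float32)
    return cv2.remap(im,U[...,0],U[...,1],cv2.INTER_CUBIC)
E
python3 - <<'E'
from h import *
it=np.load("top0.npz")["im"]
R=rect("top",it,.021,.55,.70,-.16,.16,.0004)
cv2.imwrite("rect.png",R[...,::-1]); V=R.copy()
for k in range(0,R.shape[1],50): V[:8,k]=[255,0,0]
for k in range(0,R.shape[0],25): V[k,:8]=[255,0,0]
cv2.imwrite("pics/rect.png",V[...,::-1])
E
```

```text
(no output)
```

View pics/rect.png

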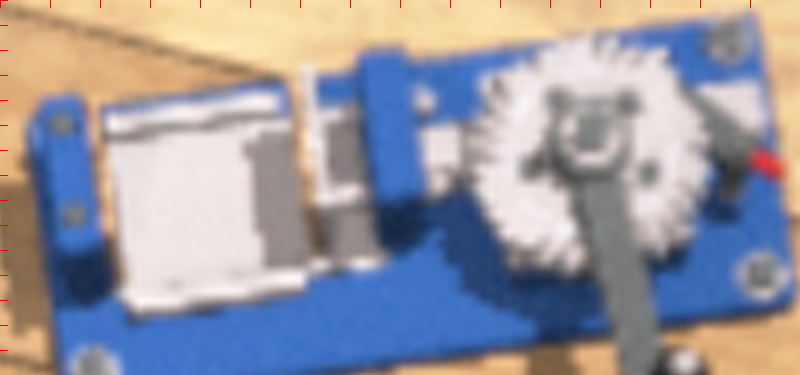

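The rectified view (z = 21 mm plane) shows the rails from (103,112)-(280,92) to (130,310)-(305,287). The yaw is about +7.5°, and the bed is near (0.62, 0.08). Next: fit the base box, and send the hand to above the block.

```bash
python3 - <<'E'
from h import *
z=np.load("top0.npz"); it,dt=z["im"],z["d"]; T=cloud("top",dt)
hsv=cv2.cvtColor(it,cv2.COLOR_RGB2HSV); blue=(hsv[...,0]>95)&(hsv[...,0]<130)&(hsv[...,1]>110)
wood=(hsv[...,0]<28)&(hsv[...,1]>50)
win=np.zeros_like(blue); win[128:198,198:318]=1
blue&=win&(T[...,2]<.022); wood&=win&(T[...,2]<.02)
def cost(p): 
    s=sil("top",boxpts(*p,0,.012,.12,.30)); return (1-s)[blue].sum()+s[wood].sum()
for yaw in(.1,.16):
    r=minimize(cost,[.619,-.004,yaw],method="Nelder-Mead",options=dict(initial_simplex=[[.619,-.004,yaw],[.625,-.004,yaw],[.619,.003,yaw],[.619,-.004,yaw+.06]],xatol=1e-4,fatol=.05)); print(r.x,np.degrees(r.x[2]),r.fun,blue.sum())
x,y,a=r.x; e=np.array([-np.sin(a),np.cos(a)])
for Y in(.0805,): t=(Y-y)/e[1]; print("centreline at y",Y,x+t*e[0])
# stop top & pawl etc: points z>.05 blue
st=(T[...,2]>.05)&(T[...,2]<.066)&win&(hsv[...,0]>95)&(hsv[...,0]<130)&(hsv[...,1]>110)
S=T[st]; c,s=np.cos(a),np.sin(a); L=np.c_[(S[:,:2]-[x,y])@[c,s],(S[:,:2]-[x,y])@[-s,c]]
h=np.histogram(L[:,1],bins=np.arange(-.05,.16,.004)); print([(round(b,3),int(n)) for n,b in zip(*h) if n])
print("stop x range",np.percentile(L[L[:,1]>.1][:,0],[3,97]))
# handle: dark pixels high
hd=(it.sum(-1)<150)&(T[...,2]>.08)&(T[...,2]<.16); vv,uu=np.nonzero(hd); k=(uu<320); print(k.sum(), uu[k].mean(),vv[k].mean(), np.percentile(T[hd][k],[5,50,95],axis=0).round(3))
# hub axis: in image at top: lever bar
# move numbers: target above block
o=observe(); Rt=o["tool_rot"]; p=o["position"]
bx,by,yaw=.430,-.306,np.radians(21)
print("tool delta cm",Rt.T@(np.array([bx,by,.15])-p)*100, "tool y yaw",np.degrees(np.arctan2(Rt[1,1],Rt[0,1])), "z",o["time_s"])
E
```

```text
[ 0.62322989 -0.00334169  0.13938919] 7.986412446329849 128.58823529411765 903
[ 0.62290702 -0.00386573  0.13350414] 7.64922358596878 128.51372549019607 903
centreline at y 0.0805 0.611576451882726
[(np.float64(-0.006), 8), (np.float64(-0.002), 19), (np.float64(0.002), 21), (np.float64(0.006), 21), (np.float64(0.01), 20), (np.float64(0.014), 9), (np.float64(0.122), 11), (np.float64(0.126), 18), (np.float64(0.13), 14), (np.float64(0.134), 16), (np.float64(0.138), 14)]
stop x range [-0.02423625  0.03030226]
70 287.12857142857143 185.92857142857142 [[ 0.484 -0.112  0.083]
 [ 0.487 -0.102  0.117]
 [ 0.495 -0.093  0.14 ]]
tool delta cm [ 32.79451318 -13.6474024   10.00253206] tool y yaw -73.85166998619661 z 2.0
```

```bash
cat >> h.py <<'E'
from scipy.spatial.transform import Rotation as Ro
def yaw_of(R): return np.degrees(np.arctan2(R[1,1],R[0,1]))
def plan(target,yaw=None,n=None,p=None,R=None):
    """straight line, tool down; yaw = world direction of tool y (mod 180 chosen by caller)"""
    o=observe(); p=o["position"] if p is None else np.array(p); R=o["tool_rot"] if R is None else R
    y0=yaw_of(R); dy=0 if yaw is None else (yaw-y0+180)%360-180
    n=n or max(int(np.ceil(np.linalg.norm(np.array(target)-p)/.040)),int(np.ceil(abs(dy)/6.8)),1)
    w=round(-np.radians(dy)/n,4); rows=[]; d=(np.array(target)-p)/n; e=p.copy()
    for k in range(n):
        t=np.round(R.T@(p+d*(k+1)-e)*100,2); e=e+R@t/100; rows.append(t.tolist()); R=R@Ro.from_rotvec([0,0,w]).as_matrix()
    print("n",n,"turn",[0,0,w],"dp",rows,"end",e.round(4),yaw_of(R).round(2)); return e,R
E
python3 - <<'E'
from h import *
plan([.430,-.306,.13],21)
E
```

```text
n 14 turn [0, 0, np.float64(-0.1182)] dp [[2.34, -0.97, 0.86], [2.44, -0.7, 0.85], [2.51, -0.39, 0.86], [2.54, -0.11, 0.86], [2.52, 0.2, 0.86], [2.49, 0.5, 0.85], [2.41, 0.78, 0.86], [2.31, 1.07, 0.86], [2.16, 1.33, 0.86], [1.99, 1.57, 0.85], [1.79, 1.8, 0.86], [1.56, 2.0, 0.86], [1.32, 2.16, 0.86], [1.06, 2.31, 0.85]] end [ 0.43  -0.306  0.13 ] 20.96
```

Emit:
move_arm:
  jaw: [8.54, 8.54, 8.54, 8.54, 8.54, 8.54, 8.54, 8.54, 8.54, 8.54, 8.54, 8.54]
  dp:
    - [2.34, -0.97, 0.86]
    - [2.44, -0.7, 0.85]
    - [2.51, -0.39, 0.86]
    - [2.54, -0.11, 0.86]
    - [2.52, 0.2, 0.86]
    - [2.49, 0.5, 0.85]
    - [2.41, 0.78, 0.86]
    - [2.31, 1.07, 0.86]
    - [2.16, 1.33, 0.86]
    - [1.99, 1.57, 0.85]
    - [1.79, 1.8, 0.86]
    - [1.56, 2.0, 0.86]
  turn:
    - [0, 0, -0.1182]
    - [0, 0, -0.1182]
    - [0, 0, -0.1182]
    - [0, 0, -0.1182]
    - [0, 0, -0.1182]
    - [0, 0, -0.1182]
    - [0, 0, -0.1182]
    - [0, 0, -0.1182]
    - [0, 0, -0.1182]
    - [0, 0, -0.1182]
    - [0, 0, -0.1182]
    - [0, 0, -0.1182]
  force: 25

```text
time_s: 3.0
position: [0.3914, -0.337, 0.1468]
tool_rot: [[-0.135, 0.991, 0.0], [0.991, 0.135, -0.0], [-0.0, 0.0, -1.0]]
ft_force: [0.4, -0.8, -0.5]
grip_width: 0.0854
gripper_force: 0.0
```

Emit:
move_arm:
  jaw: [8.54, 8.54, 8.54]
  dp:
    - [1.32, 2.16, 0.86]
    - [1.06, 2.31, 0.85]
    - [0, 0, 0]
  turn:
    - [0, 0, -0.1182]
    - [0, 0, -0.1182]
    - [0, 0, 0]

```text
time_s: 3.25
position: [0.4319, -0.3031, 0.1286]
tool_rot: [[-0.366, 0.931, -0.001], [0.931, 0.366, 0.002], [0.003, -0.0, -1.0]]
ft_force: [0.1, 0.5, -0.8]
grip_width: 0.0855
gripper_force: 0.0
```

```bash
python3 - <<'E'
from h import *
o=observe(); print(o["time_s"],o["position"],yaw_of(o["tool_rot"]),o["q"].round(1))
im,d=cams.get_image("scene"); it,dt=cams.get_image("top"); np.savez("s1.npz",im=im,d=d,it=it,dt=dt)
ms={}
for n in("scene","top"):
  for r in cams.outline_of(n,"blank"):
    b=np.array(r["box"])*[512,384,512,384]; print(n,round(r["p"],2),b.round())
    if np.hypot(*(b[:2]-proj(n,[.43,-.306,.02])))<10: ms[n]=r["mask"].astype(float)
for k in ms: print(k,fitbox({k:ms[k]},[.43,-.306,.37]))
a=np.clip(proj("scene",[.43,-.306,.06]),45,340).astype(int)
A=cv2.resize(im[a[1]-40:a[1]+40,a[0]-45:a[0]+45],(400,356)); b=proj("top",[.43,-.306,.06]).astype(int); B=cv2.resize(it[b[1]-40:b[1]+40,b[0]-45:b[0]+45],(400,356))
cv2.imwrite("pics/hover.png",np.hstack([A,B])[...,::-1])
E
```

```text
3.25 [ 0.43191571 -0.30306338  0.12857153] 21.486298637217924 [-47.9  26.7  88.5   0.1  64.9 -69.5]
scene 0.72 [255. 225.  20.  19.]
scene 0.71 [333. 236.  26.  25.]
scene 0.66 [293. 226.  21.  16.]
scene 0.6 [301. 250.  30.  23.]
top 0.92 [342. 260.  23.  29.]
top 0.67 [357. 218.  15.  16.]
scene (array([ 0.43161629, -0.30466562,  0.35563183]), np.float64(37.11764705882353))
top (array([ 0.42928132, -0.31809798,  0.9544761 ]), np.float64(334.01960784313724))
```

View pics/hover.png

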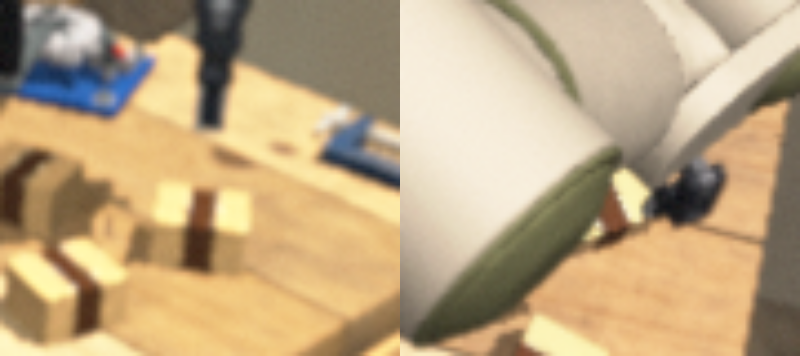

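The hover crop shows the chosen block at (203,228) in the left panel, clear of its neighbours. The scene fit repeats at (0.431, -0.305), 21°. Descend and grip lightly.

Emit:
move_arm:
  jaw: [8.54, 8.54, 8.54, 8.54, 8.54, 8.54]
  dp:
    - [0, 0, 3.0]
    - [0, 0, 3.0]
    - [0, 0, 2.5]
    - [0, 0, 1.5]
    - [0, 0, 0]
    - [0, 0, 0]
  turn:
    - [0, 0, 0]
    - [0, 0, 0]
    - [0, 0, 0]
    - [0, 0, 0]
    - [0, 0, 0]
    - [0, 0, 0]

```text
time_s: 3.95
position: [0.4295, -0.3067, 0.0303]
tool_rot: [[-0.356, 0.935, -0.0], [0.935, 0.356, 0.0], [0.0, -0.0, -1.0]]
ft_force: [-0.2, 0.2, -0.3]
grip_width: 0.0851
gripper_force: 0.0
```

Emit:
move_arm:
  jaw: [6.5, 5.0, 4.5, 4.5, 4.5, 4.5, 4.5, 4.5]
  dp:
    - [0, 0, 0]
    - [0, 0, 0]
    - [0, 0, 0]
    - [0, 0, 0]
    - [0, 0, 0]
    - [0, 0, 0]
    - [0, 0, 0]
    - [0, 0, 0]
  turn:
    - [0, 0, 0]
    - [0, 0, 0]
    - [0, 0, 0]
    - [0, 0, 0]
    - [0, 0, 0]
    - [0, 0, 0]
    - [0, 0, 0]
    - [0, 0, 0]
  force: 25

```text
time_s: 4.62
position: [0.4303, -0.3066, 0.0314]
tool_rot: [[-0.358, 0.934, 0.002], [0.934, 0.358, -0.002], [-0.003, 0.001, -1.0]]
ft_force: [-1.5, -0.0, 6.8]
grip_width: 0.0552
gripper_force: 27.1
```

Emit:
move_arm:
  jaw: [4.5, 4.5, 4.5, 4.5, 4.5, 4.5, 4.5, 4.5]
  dp:
    - [0, 0, -1.0]
    - [0, 0, -2.0]
    - [0, 0, -3.0]
    - [0, 0, -3.5]
    - [0, 0, -3.5]
    - [0, 0, -3.5]
    - [0, 0, -2.5]
    - [0, 0, 0]
  turn:
    - [0, 0, 0]
    - [0, 0, 0]
    - [0, 0, 0]
    - [0, 0, 0]
    - [0, 0, 0]
    - [0, 0, 0]
    - [0, 0, 0]
    - [0, 0, 0]

```text
time_s: 5.28
position: [0.431, -0.3069, 0.2263]
tool_rot: [[-0.358, 0.934, 0.007], [0.934, 0.358, -0.008], [-0.01, 0.004, -1.0]]
ft_force: [-0.3, -0.7, -1.0]
grip_width: 0.0557
gripper_force: 27.4
```

```bash
python3 - <<'E'
from h import *
o=observe(); p=o["position"]; print(o["time_s"],p,yaw_of(o["tool_rot"]),o["grip_width"],o["gripper_force"])
im,d=cams.get_image("scene"); np.savez("s2.npz",im=im,d=d)
for r in cams.outline_of("scene","blank"):
    b=np.array(r["box"])*[512,384,512,384]
    if np.hypot(*(b[:2]-proj("scene",p)))<15:
        for off in (.03,.034): print(round(r["p"],2),b.round(),fitbox({"scene":r["mask"].astype(float)},[p[0],p[1],.36],p[2]-off,p[2]-off+.04))
z=np.load("top0.npz"); it,dt=z["im"],z["d"]; T=cloud("top",dt).reshape(-1,3)
x,y,a=.6229,-.0038,np.radians(7.65); c,s=np.cos(a),np.sin(a); q=T[:,:2]-[x,y]; L=np.c_[q@[c,s],q@[-s,c]]
g=it.reshape(-1,3).sum(-1)
k=(abs(L[:,0])<.07)&(L[:,1]>.058)&(L[:,1]<.112)&(T[:,2]<.05)
for b in np.arange(-.066,.066,.003):
    j=k&(L[:,0]>=b)&(L[:,0]<b+.003)
    if j.any(): print(round(b+.0015,4),j.sum(),(T[j,2].mean()*1000).round(1),it.reshape(-1,3)[j].mean(0).round())
E
```

```text
5.2833 [ 0.43102434 -0.30691382  0.2262701 ] 20.97270352765926 0.05567521273885193 27.4359592795372
0.62 [339. 179.  22.  20.] (array([ 0.43450008, -0.30515246,  0.36250816]), np.float64(156.95294117647057))
0.62 [339. 179.  22.  20.] (array([ 0.44249453, -0.30246729,  0.34595046]), np.float64(151.8))
-0.0645 22 4.0 [151. 128. 114.]
-0.0615 27 5.1 [113. 112. 127.]
-0.0585 20 9.9 [ 66. 105. 172.]
-0.0555 12 10.4 [ 68. 113. 189.]
-0.0525 15 12.8 [ 65. 116. 199.]
-0.0495 12 12.0 [ 66. 116. 200.]
-0.0465 11 12.0 [ 67. 118. 200.]
-0.0435 14 12.3 [ 66. 116. 200.]
-0.0405 17 13.0 [ 66. 116. 198.]
-0.0375 16 12.9 [ 66. 113. 194.]
-0.0345 17 14.2 [ 83. 115. 178.]
-0.0315 23 18.5 [162. 159. 171.]
-0.0285 20 19.1 [210. 203. 206.]
-0.0255 5 20.7 [235. 227. 226.]
-0.0225 4 17.1 [227. 217. 216.]
-0.0195 9 13.6 [224. 214. 213.]
-0.0165 15 13.8 [227. 217. 216.]
-0.0135 14 14.4 [228. 219. 218.]
-0.0105 17 14.8 [234. 226. 224.]
-0.0075 10 16.3 [229. 219. 218.]
-0.0045 10 14.3 [231. 222. 221.]
-0.0015 16 14.4 [232. 224. 223.]
0.0015 16 14.5 [228. 219. 219.]
0.0045 10 15.3 [237. 228. 228.]
0.0075 16 15.1 [234. 225. 224.]
0.0105 10 15.6 [230. 221. 221.]
0.0135 17 14.6 [229. 220. 219.]
0.0165 9 15.4 [238. 229. 228.]
0.0195 14 15.7 [239. 230. 230.]
0.0225 13 15.1 [228. 219. 218.]
0.0255 11 15.1 [224. 214. 213.]
0.0285 13 14.4 [235. 225. 225.]
0.0315 11 13.9 [231. 222. 221.]
0.0345 12 13.0 [234. 225. 224.]
0.0375 18 14.6 [213. 204. 203.]
0.0405 24 18.2 [185. 175. 175.]
0.0435 15 20.5 [218. 211. 214.]
0.0465 10 21.1 [200. 197. 211.]
0.0525 8 13.6 [140. 146. 176.]
0.0555 7 11.7 [143. 138. 157.]
0.0585 2 9.3 [156. 143. 146.]
0.0615 3 2.7 [180. 153. 136.]
0.0645 7 0.7 [189. 153. 125.]
```

```bash
python3 - <<'E'
from h import *
z=np.load("top0.npz"); it,dt=z["im"],z["d"]; T=cloud("top",dt)
hsv=cv2.cvtColor(it,cv2.COLOR_RGB2HSV); 
x,y,a=.6229,-.0038,np.radians(7.65); c,s=np.cos(a),np.sin(a); q=T[...,:2]-[x,y]; X,Y=q@[c,s],q@[-s,c]
sat=hsv[...,1].astype(float); soft=np.clip((150-sat)/100,0,1)   # grey=1, blue=0
win=(abs(X)<.056)&(Y>.052)&(Y<.119)&(T[...,2]<.04)
def cost(p,sx=None):
    sx=p[3]; return np.abs(sil("top",boxpts(p[0]-.042*np.sin(-p[2])*0,p[1],p[2],.012,.021,sx,.10))-soft)[win].sum()
for x0 in([.615,.078,.12,.08],[.620,.08,.16,.08]):
    f=lambda p: cost([p[0],.078,p[1],p[2]])
    p0=np.array([x0[0],x0[2],x0[3]]); r=minimize(f,p0,method="Nelder-Mead",options=dict(initial_simplex=p0+[[0,0,0],[.006,0,0],[0,.06,0],[0,0,.006]],xatol=1e-4,fatol=.02)); print("centre at y=.078:",r.x,np.degrees(r.x[1]),r.fun,win.sum())
# column profile along local y near rails for rail ends / stop face (z vs Y)
for nm,k in (("up",(X>.041)&(X<.048)),("mid",(X>-.01)&(X<.03)),("low",(X>-.032)&(X<-.025))):
    print(nm,[(round(b,3),(T[k&(Y>=b)&(Y<b+.004)][:,2].mean()*1000).round()) for b in np.arange(.036,.146,.004) if (k&(Y>=b)&(Y<b+.004)).any()])
E
```

```text
centre at y=.078: [0.62324373 0.14252487 0.08248354] 8.166073503023057 4.139411764705883 601
centre at y=.078: [0.62407719 0.14562354 0.0840783 ] 8.343614143077806 4.07156862745098 601
up [(np.float64(0.044), np.float64(16.0)), (np.float64(0.048), np.float64(17.0)), (np.float64(0.052), np.float64(19.0)), (np.float64(0.056), np.float64(15.0)), (np.float64(0.06), np.float64(21.0)), (np.float64(0.064), np.float64(20.0)), (np.float64(0.068), np.float64(17.0)), (np.float64(0.072), np.float64(18.0)), (np.float64(0.076), np.float64(26.0)), (np.float64(0.08), np.float64(22.0)), (np.float64(0.084), np.float64(18.0)), (np.float64(0.088), np.float64(22.0)), (np.float64(0.092), np.float64(23.0)), (np.float64(0.096), np.float64(21.0)), (np.float64(0.1), np.float64(12.0)), (np.float64(0.104), np.float64(19.0)), (np.float64(0.108), np.float64(22.0)), (np.float64(0.112), np.float64(21.0)), (np.float64(0.144), np.float64(9.0))]
mid [(np.float64(0.036), np.float64(57.0)), (np.float64(0.04), np.float64(35.0)), (np.float64(0.044), np.float64(15.0)), (np.float64(0.048), np.float64(13.0)), (np.float64(0.0
[... 1304 characters left out ...]
)), (np.float64(0.076), np.float64(21.0)), (np.float64(0.08), np.float64(21.0)), (np.float64(0.084), np.float64(17.0)), (np.float64(0.088), np.float64(18.0)), (np.float64(0.092), np.float64(18.0)), (np.float64(0.096), np.float64(18.0)), (np.float64(0.1), np.float64(18.0)), (np.float64(0.104), np.float64(17.0)), (np.float64(0.108), np.float64(23.0)), (np.float64(0.112), np.float64(17.0)), (np.float64(0.116), np.float64(10.0)), (np.float64(0.12), np.float64(11.0)), (np.float64(0.124), np.float64(25.0)), (np.float64(0.128), np.float64(14.0)), (np.float64(0.132), np.float64(10.0)), (np.float64(0.136), np.float64(25.0)), (np.float64(0.14), np.float64(14.0)), (np.float64(0.144), np.float64(10.0))]
```

```bash
python3 - <<'E'
from h import *
plan([.622,.0745,.225],8,12)
E
```

```text
n 12 turn [0, 0, np.float64(0.0189)] dp [[2.39, 2.63, -0.04], [2.43, 2.58, -0.03], [2.48, 2.54, -0.04], [2.54, 2.49, -0.03], [2.57, 2.44, -0.04], [2.63, 2.39, -0.03], [2.67, 2.34, -0.04], [2.71, 2.3, -0.03], [2.75, 2.23, -0.04], [2.8, 2.19, -0.04], [2.84, 2.14, -0.03], [2.87, 2.08, -0.04]] end [0.622  0.0745 0.225 ] 7.97
```

Emit:
move_arm:
  jaw: [4.5, 4.5, 4.5, 4.5, 4.5, 4.5, 4.5, 4.5, 4.5, 4.5, 4.5, 4.5]
  dp:
    - [2.39, 2.63, 0]
    - [2.43, 2.58, 0]
    - [2.48, 2.54, 0]
    - [2.54, 2.49, 0]
    - [2.57, 2.44, 0]
    - [2.63, 2.39, 0]
    - [2.67, 2.34, 0]
    - [2.71, 2.3, 0]
    - [2.75, 2.23, 0]
    - [2.8, 2.19, 0]
    - [2.84, 2.14, 0]
    - [2.87, 2.08, 0]
  turn:
    - [0, 0, 0.0189]
    - [0, 0, 0.0189]
    - [0, 0, 0.0189]
    - [0, 0, 0.0189]
    - [0, 0, 0.0189]
    - [0, 0, 0.0189]
    - [0, 0, 0.0189]
    - [0, 0, 0.0189]
    - [0, 0, 0.0189]
    - [0, 0, 0.0189]
    - [0, 0, 0.0189]
    - [0, 0, 0.0189]

```text
time_s: 6.38
position: [0.622, 0.0761, 0.2182]
tool_rot: [[-0.138, 0.99, -0.004], [0.99, 0.138, 0.0], [0.001, -0.004, -1.0]]
ft_force: [-0.3, -1.1, -0.9]
grip_width: 0.0556
gripper_force: 27.4
```

Emit:
move_arm:
  jaw: [4.5, 4.5, 4.5, 4.5, 4.5, 4.5, 4.5]
  dp:
    - [0, 0, 0]
    - [0, 0, 2.5]
    - [0, 0, 3.0]
    - [0, 0, 3.0]
    - [0, 0, 2.0]
    - [0, 0, 0]
    - [0, 0, 0]
  turn:
    - [0, 0, 0]
    - [0, 0, 0]
    - [0, 0, 0]
    - [0, 0, 0]
    - [0, 0, 0]
    - [0, 0, 0]
    - [0, 0, 0]

```text
time_s: 6.97
position: [0.6214, 0.0741, 0.1137]
tool_rot: [[-0.138, 0.99, -0.004], [0.99, 0.138, 0.0], [0.001, -0.004, -1.0]]
ft_force: [-0.0, 0.1, -0.3]
grip_width: 0.0557
gripper_force: 27.4
```

```bash
python3 - <<'E'
from h import *
o=observe(); p=o["position"]; print(o["time_s"],p,yaw_of(o["tool_rot"]),o["grip_width"],o["gripper_force"],o["tool_rot"][:,2])
im,d=cams.get_image("scene"); it,dt=cams.get_image("top"); np.savez("s3.npz",im=im,d=d,it=it,dt=dt)
for n in("scene","top"):
  for r in cams.outline_of(n,"blank"):
    b=np.array(r["box"])*[512,384,512,384]
    if np.hypot(*(b[:2]-proj(n,p)))<20: print(n,round(r["p"],2),b.round(),r["mask"].sum(),proj(n,p).round())
a=proj("scene",[.615,.06,.06]).astype(int); b=proj("top",[.61,.06,.06]).astype(int)
A=cv2.resize(im[a[1]-37:a[1]+37,a[0]-50:a[0]+50],(400,296),interpolation=cv2.INTER_CUBIC);B=cv2.resize(it[b[1]-37:b[1]+37,b[0]-50:b[0]+50],(400,296),interpolation=cv2.INTER_CUBIC)
cv2.imwrite("pics/over.png",cv2.resize(np.hstack([A,B])[...,::-1],(800,296)))
E
```

```text
6.9667 [0.62144116 0.07407446 0.1137387 ] 7.953860555021844 0.055663253186753435 27.391648292541504 [-3.73701797e-03  2.58267834e-04 -9.99992984e-01]
top 0.55 [241. 149.   8.  11.] 35 [232. 147.]
```

View pics/over.png

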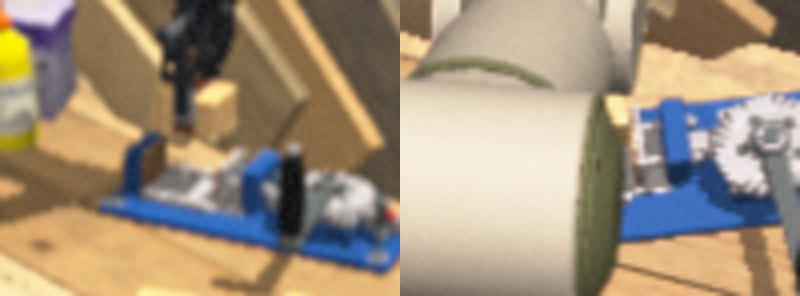

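The block hangs over the bed, at (205,110) in the left panel, clear of the stop. Lower it in stages while watching the force.

Emit:
move_arm:
  jaw: [4.5, 4.5, 4.5, 4.5, 4.5, 4.5]
  dp:
    - [0, 0, 0.8]
    - [0, 0, 0.8]
    - [0, 0, 0.8]
    - [0, 0, 0.8]
    - [0, 0, 0]
    - [0, 0, 0]
  turn:
    - [0, 0, 0]
    - [0, 0, 0]
    - [0, 0, 0]
    - [0, 0, 0]
    - [0, 0, 0]
    - [0, 0, 0]

```text
time_s: 7.67
position: [0.622, 0.0742, 0.0823]
tool_rot: [[-0.139, 0.99, -0.001], [0.99, 0.139, 0.0], [0.0, -0.001, -1.0]]
ft_force: [-0.2, 0.2, -1.0]
grip_width: 0.0558
gripper_force: 27.5
```

Emit:
move_arm:
  jaw: [4.5, 4.5, 4.5, 4.5, 4.5, 4.5]
  dp:
    - [0, 0, 0.6]
    - [0, 0, 0.6]
    - [0, 0, 0.6]
    - [0, 0, 0.4]
    - [0, 0, 0]
    - [0, 0, 0]
  turn:
    - [0, 0, 0]
    - [0, 0, 0]
    - [0, 0, 0]
    - [0, 0, 0]
    - [0, 0, 0]
    - [0, 0, 0]

```text
time_s: 8.17
position: [0.6221, 0.0742, 0.0608]
tool_rot: [[-0.139, 0.99, -0.0], [0.99, 0.139, 0.0], [0.0, -0.0, -1.0]]
ft_force: [0.7, 0.3, -1.0]
grip_width: 0.0554
gripper_force: 27.5
```

Emit:
move_arm:
  jaw: [4.5, 4.5, 4.5, 4.5, 4.5, 4.5, 4.5]
  dp:
    - [0, 0, 0.3]
    - [0, 0, 0.3]
    - [0, 0, 0.2]
    - [0, 0, 0.1]
    - [0, 0, 0.1]
    - [0, 0, 0]
    - [0, 0, 0]
  turn:
    - [0, 0, 0]
    - [0, 0, 0]
    - [0, 0, 0]
    - [0, 0, 0]
    - [0, 0, 0]
    - [0, 0, 0]
    - [0, 0, 0]

```text
time_s: 8.75
position: [0.6222, 0.0742, 0.051]
tool_rot: [[-0.139, 0.99, 0.0], [0.99, 0.139, 0.0], [0.0, 0.0, -1.0]]
ft_force: [0.0, -0.1, -0.5]
grip_width: 0.0559
gripper_force: 27.5
```

Emit:
move_arm:
  jaw: [4.5, 4.5, 4.5, 4.5, 4.5, 4.5]
  dp:
    - [0, 0, 0.1]
    - [0, 0, 0.1]
    - [0, 0, 0.1]
    - [0, 0, 0.1]
    - [0, 0, 0]
    - [0, 0, 0]
  turn:
    - [0, 0, 0]
    - [0, 0, 0]
    - [0, 0, 0]
    - [0, 0, 0]
    - [0, 0, 0]
    - [0, 0, 0]

```text
time_s: 9.25
position: [0.6222, 0.0742, 0.047]
tool_rot: [[-0.139, 0.99, -0.0], [0.99, 0.139, 0.0], [0.0, -0.0, -1.0]]
ft_force: [-0.2, 0.0, -0.9]
grip_width: 0.0556
gripper_force: 27.5
```

Emit:
move_arm:
  jaw: [4.5, 4.5, 4.5, 4.5]
  dp:
    - [0, 0, 0.1]
    - [0, 0, 0.1]
    - [0, 0, 0]
    - [0, 0, 0]
  turn:
    - [0, 0, 0]
    - [0, 0, 0]
    - [0, 0, 0]
    - [0, 0, 0]

```text
time_s: 9.58
position: [0.6223, 0.0743, 0.0454]
tool_rot: [[-0.139, 0.99, 0.0], [0.99, 0.139, -0.0], [-0.0, 0.0, -1.0]]
ft_force: [-1.0, 1.1, 3.8]
grip_width: 0.0556
gripper_force: 28.0
```

Emit:
move_arm:
  jaw: [6.2, 6.8, 7.2, 7.5, 7.5, 7.5]
  dp:
    - [0, 0, 0]
    - [0, 0, 0]
    - [0, 0, 0]
    - [0, 0, 0]
    - [0, 0, 0]
    - [0, 0, 0]
  turn:
    - [0, 0, 0]
    - [0, 0, 0]
    - [0, 0, 0]
    - [0, 0, 0]
    - [0, 0, 0]
    - [0, 0, 0]

```text
time_s: 10.08
position: [0.6222, 0.0742, 0.0449]
tool_rot: [[-0.139, 0.99, -0.0], [0.99, 0.139, 0.0], [0.0, -0.0, -1.0]]
ft_force: [0.1, -0.6, -0.4]
grip_width: 0.0749
gripper_force: 0.0
```

Emit:
move_arm:
  jaw: [7.5, 7.5, 7.5, 7.5, 7.5, 7.5, 7.5, 7.5]
  dp:
    - [0, 0, -1.5]
    - [0, 0, -2.5]
    - [0, 0, -3.5]
    - [0, 0, -3.5]
    - [0, 0, -3.5]
    - [0, 0, -3.0]
    - [0, 0, 0]
    - [0, 0, 0]
  turn:
    - [0, 0, 0]
    - [0, 0, 0]
    - [0, 0, 0]
    - [0, 0, 0]
    - [0, 0, 0]
    - [0, 0, 0]
    - [0, 0, 0]
    - [0, 0, 0]

```text
time_s: 10.75
position: [0.6226, 0.0742, 0.2216]
tool_rot: [[-0.139, 0.99, 0.004], [0.99, 0.139, -0.0], [-0.001, 0.003, -1.0]]
ft_force: [0.2, 0.4, -1.2]
grip_width: 0.0752
gripper_force: 0.0
```

```bash
python3 - <<'E'
from h import *
o=observe(); p=o["position"]; print(o["time_s"],p,o["ft_force"],o["grip_width"],o["q"].round(1))
im,d=cams.get_image("scene"); it,dt=cams.get_image("top"); np.savez("s4.npz",im=im,d=d,it=it,dt=dt)
for q in("handle","lever"):
  for n in("scene","top"):
    for r in cams.outline_of(n,q)[:2]:
      b=np.array(r["box"])*[512,384,512,384]; print(q,n,round(r["p"],2),b.round(),r["mask"].sum())
for n in("scene","top"):
  for r in cams.mark_of(n,"handle_mid")[:2]: print("hm",n,round(r["p"],2),(np.array(r["location"])*[512,384]).round(1))
for n,I,D in(("scene",im,d),("top",it,dt)):
  C=cloud(n,D); m=(I.sum(-1)<170)&(C[...,2]>.062)&(C[...,2]<.15)&(abs(C[...,0]-.49)<.06)&(abs(C[...,1]+.1)<.06)
  vv,uu=np.nonzero(m); print(n,m.sum(),uu.mean() if len(uu) else 0,vv.mean() if len(vv) else 0,np.percentile(C[m],[5,50,95],axis=0).round(3).tolist())
a=proj("scene",[.60,.0,.06]).astype(int); b=proj("top",[.58,.0,.06]).astype(int)
A=cv2.resize(im[a[1]-37:a[1]+37,a[0]-50:a[0]+50],(400,296),interpolation=cv2.INTER_CUBIC);B=cv2.resize(it[b[1]-37:b[1]+37,b[0]-50:b[0]+50],(400,296),interpolation=cv2.INTER_CUBIC)
cv2.imwrite("pics/placed.png",np.hstack([A,B])[...,::-1])
E
```

```text
10.75 [0.62257356 0.07419942 0.22159598] [ 0.20515332  0.37837577 -1.16292523] 0.07515890135939278 [ -4.   30.7  64.1  -0.   85.  -12. ]
handle scene 0.55 [288. 192.   9.  22.] 144
handle top 0.52 [293. 188.  10.  13.] 98
lever scene 0.83 [297. 193.  23.  24.] 342
lever top 0.49 [273. 168.  64.  53.] 2126
hm top 0.51 [241.6 166.8]
hm top 0.46 [289.2 188.2]
scene 112 287.2767857142857 192.14285714285714 [[0.481, -0.116, 0.074], [0.486, -0.109, 0.103], [0.494, -0.097, 0.136]]
top 77 289.4155844155844 186.97402597402598 [[0.484, -0.112, 0.079], [0.488, -0.103, 0.115], [0.494, -0.094, 0.141]]
```

View pics/placed.png

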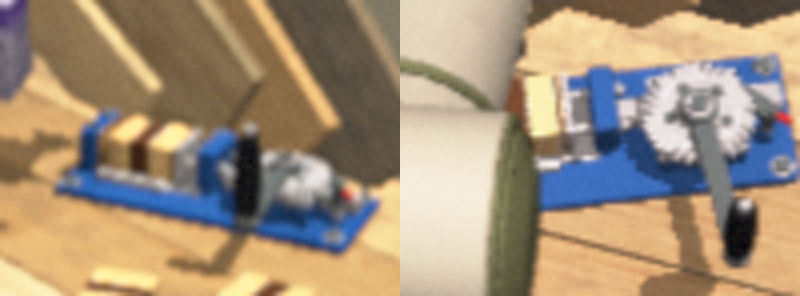

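The block is seated between stop and pad, at (140,150) in the left panel. The handle is at (248,170) on the left and (740,230) on the right. Next: triangulate the handle and go to it.

```bash
python3 - <<'E'
from h import *
z=np.load("s4.npz"); ms={}
cyl=lambda x,y:[np.array([x+.0125*np.cos(t),y+.0125*np.sin(t),h]) for h in(.063,.143) for t in np.linspace(0,2*np.pi,16)]
for n,k in(("scene","im"),("top","it")):
    I=z[k]; m=(I.sum(-1)<200).astype(np.uint8); c=proj(n,[.494,-.105,.103]).astype(int)
    w=np.zeros_like(m); w[c[1]-16:c[1]+17,c[0]-11:c[0]+12]=1; ms[n]=(m*w).astype(float)
for sel in(["scene"],["top"],["scene","top"]):
    f=lambda p:sum(np.abs(sil(n,cyl(*p))-ms[n]).sum() for n in sel)
    r=minimize(f,[.494,-.105],method="Nelder-Mead",options=dict(initial_simplex=[[.494,-.105],[.502,-.105],[.494,-.097]],xatol=1e-4,fatol=.05)); print(sel,r.x,r.fun,[ms[n].sum() for n in sel])
x,y=r.x
e,R=plan([x,y,.20],-78)
E
```

```text
['scene'] [ 0.49747483 -0.10056997] 107.03137254901961 [np.float64(185.0)]
['top'] [ 0.48808667 -0.10159814] 68.75294117647059 [np.float64(89.0)]
['scene', 'top'] [ 0.49288437 -0.10295148] 176.50980392156865 [np.float64(185.0), np.float64(89.0)]
n 13 turn [0, 0, np.float64(0.1154)] dp [[-1.21, -1.17, 0.15], [-1.34, -1.03, 0.15], [-1.45, -0.86, 0.15], [-1.54, -0.69, 0.15], [-1.61, -0.52, 0.15], [-1.65, -0.32, 0.15], [-1.68, -0.13, 0.15], [-1.69, 0.07, 0.15], [-1.66, 0.26, 0.15], [-1.63, 0.45, 0.14], [-1.56, 0.63, 0.15], [-1.48, 0.81, 0.15], [-1.38, 0.97, 0.15]] end [ 0.4929 -0.1029  0.2   ] -77.99
```

Emit:
move_arm:
  jaw: [8.5, 8.5, 8.5, 8.5, 8.5, 8.5, 8.5, 8.5, 8.5, 8.5, 8.5, 8.5]
  dp:
    - [-1.21, -1.17, 0.15]
    - [-1.34, -1.03, 0.15]
    - [-1.45, -0.86, 0.15]
    - [-1.54, -0.69, 0.15]
    - [-1.61, -0.52, 0.15]
    - [-1.65, -0.32, 0.15]
    - [-1.68, -0.13, 0.15]
    - [-1.69, 0.07, 0.15]
    - [-1.66, 0.26, 0.15]
    - [-1.63, 0.45, 0.14]
    - [-1.56, 0.63, 0.15]
    - [-1.48, 0.81, 0.15]
  turn:
    - [0, 0, 0.1154]
    - [0, 0, 0.1154]
    - [0, 0, 0.1154]
    - [0, 0, 0.1154]
    - [0, 0, 0.1154]
    - [0, 0, 0.1154]
    - [0, 0, 0.1154]
    - [0, 0, 0.1154]
    - [0, 0, 0.1154]
    - [0, 0, 0.1154]
    - [0, 0, 0.1154]
    - [0, 0, 0.1154]

```text
time_s: 12.15
position: [0.5024, -0.0899, 0.2019]
tool_rot: [[0.949, 0.314, -0.0], [0.314, -0.949, 0.0], [-0.0, -0.0, -1.0]]
ft_force: [-0.7, -0.8, -0.1]
grip_width: 0.085
gripper_force: 0.0
```

Emit:
move_arm:
  jaw: [8.5, 8.5, 8.5]
  dp:
    - [-1.38, 0.97, 0.15]
    - [0, 0, 0]
    - [0, 0, 0]
  turn:
    - [0, 0, 0.1154]
    - [0, 0, 0]
    - [0, 0, 0]

```text
time_s: 12.4
position: [0.4929, -0.1032, 0.2006]
tool_rot: [[0.978, 0.209, -0.0], [0.209, -0.978, 0.0], [-0.0, -0.0, -1.0]]
ft_force: [-0.8, 0.0, -0.3]
grip_width: 0.085
gripper_force: 0.0
```

```bash
python3 - <<'E'
from h import *
o=observe(); p=o["position"]; print(o["time_s"],p,yaw_of(o["tool_rot"]),o["q"].round(1))
im,d=cams.get_image("scene"); it,dt=cams.get_image("top")
a=proj("scene",[.50,-.1,.12]).astype(int); b=proj("top",[.50,-.1,.1]).astype(int)
A=cv2.resize(im[a[1]-37:a[1]+37,a[0]-50:a[0]+50],(400,296),interpolation=cv2.INTER_CUBIC);B=cv2.resize(it[b[1]-37:b[1]+37,b[0]-50:b[0]+50],(400,296),interpolation=cv2.INTER_CUBIC)
cv2.imwrite("pics/hh.png",np.hstack([A,B])[...,::-1])
E
```

```text
12.4 [ 0.49290582 -0.10316641  0.20059414] -77.93134218759985 [-25.3  19.7  86.4   0.   73.9  52.6]
```

View pics/hh.png

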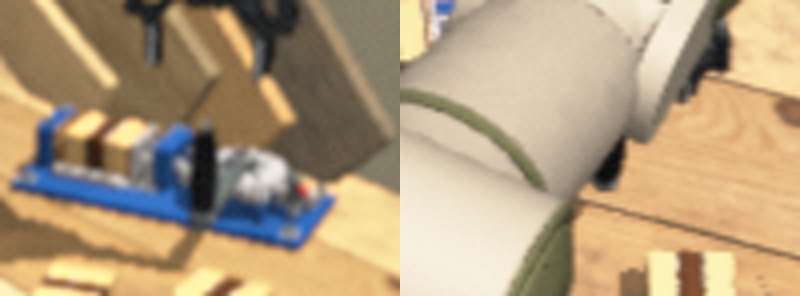

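In the left panel the fingers at (152,60) and (262,75) straddle the handle top at (203,130). Descend.

Emit:
move_arm:
  jaw: [8.5, 8.5, 8.5, 8.5, 8.5, 8.5]
  dp:
    - [0, 0, 2.0]
    - [0, 0, 2.5]
    - [0, 0, 2.5]
    - [0, 0, 1.7]
    - [0, 0, 0]
    - [0, 0, 0]
  turn:
    - [0, 0, 0]
    - [0, 0, 0]
    - [0, 0, 0]
    - [0, 0, 0]
    - [0, 0, 0]
    - [0, 0, 0]

```text
time_s: 13.0
position: [0.4933, -0.1024, 0.1135]
tool_rot: [[0.978, 0.21, -0.001], [0.21, -0.978, 0.001], [-0.001, -0.001, -1.0]]
ft_force: [0.7, -1.0, -0.7]
grip_width: 0.0852
gripper_force: 0.0
```

Emit:
move_arm:
  jaw: [6.0, 4.5, 3.0, 2.0, 1.5, 1.5, 1.5, 1.5, 1.5, 1.5]
  dp:
    - [0, 0, 0]
    - [0, 0, 0]
    - [0, 0, 0]
    - [0, 0, 0]
    - [0, 0, 0]
    - [0, 0, 0]
    - [0, 0, 0]
    - [0, 0, 0]
    - [0, 0, 0]
    - [0, 0, 0]
  turn:
    - [0, 0, 0]
    - [0, 0, 0]
    - [0, 0, 0]
    - [0, 0, 0]
    - [0, 0, 0]
    - [0, 0, 0]
    - [0, 0, 0]
    - [0, 0, 0]
    - [0, 0, 0]
    - [0, 0, 0]
  force: 50

```text
time_s: 13.83
position: [0.4932, -0.1029, 0.1143]
tool_rot: [[0.978, 0.208, 0.001], [0.208, -0.978, -0.0], [0.001, 0.0, -1.0]]
ft_force: [-1.4, -0.0, 5.1]
grip_width: 0.0239
gripper_force: 48.8
```

Emit:
move_arm:
  jaw: [1.5, 1.5, 1.5]
  dp:
    - [0.01, 0.54, 0]
    - [0.01, 0.54, 0]
    - [0.01, 0.54, 0]
  turn:
    - [0, 0, -0.04]
    - [0, 0, -0.04]
    - [0, 0, -0.04]

```text
time_s: 14.08
position: [0.4971, -0.1173, 0.1142]
tool_rot: [[0.945, 0.326, -0.0], [0.326, -0.945, 0.003], [0.001, -0.003, -1.0]]
ft_force: [-2.4, 12.7, 7.4]
grip_width: 0.024
gripper_force: 49.3
```

Emit:
move_arm:
  jaw: [1.5]
  dp:
    - [0, 0.27, 0]
  turn:
    - [0, 0, -0.02]

```text
time_s: 14.17
position: [0.4982, -0.1204, 0.1142]
tool_rot: [[0.939, 0.344, 0.0], [0.344, -0.939, 0.002], [0.001, -0.002, -1.0]]
ft_force: [-1.7, 8.1, 8.3]
grip_width: 0.0234
gripper_force: 49.1
```

Emit:
move_arm:
  jaw: [1.5]
  dp:
    - [0, 0.27, 0]
  turn:
    - [0, 0, -0.02]

```text
time_s: 14.25
position: [0.4997, -0.1239, 0.1143]
tool_rot: [[0.932, 0.362, 0.002], [0.362, -0.932, -0.001], [0.002, 0.001, -1.0]]
ft_force: [0.9, 1.1, 3.1]
grip_width: 0.024
gripper_force: 49.3
```

Emit:
move_arm:
  jaw: [1.5]
  dp:
    - [0, 0.27, 0]
  turn:
    - [0, 0, -0.02]

```text
time_s: 14.33
position: [0.5006, -0.1263, 0.1143]
tool_rot: [[0.925, 0.381, 0.002], [0.381, -0.925, -0.0], [0.002, 0.001, -1.0]]
ft_force: [1.9, 3.7, 7.4]
grip_width: 0.024
gripper_force: 49.6
```

Emit:
move_arm:
  jaw: [1.5]
  dp:
    - [0, 0.27, 0]
  turn:
    - [0, 0, -0.02]

```text
time_s: 14.42
position: [0.5015, -0.1283, 0.1142]
tool_rot: [[0.917, 0.399, 0.001], [0.399, -0.917, 0.001], [0.002, -0.0, -1.0]]
ft_force: [0.9, 4.0, 8.5]
grip_width: 0.0238
gripper_force: 50.1
```

Emit:
move_arm:
  jaw: [1.5]
  dp:
    - [0, 0.27, 0]
  turn:
    - [0, 0, -0.02]

```text
time_s: 14.5
position: [0.5025, -0.1305, 0.1142]
tool_rot: [[0.909, 0.417, 0.001], [0.417, -0.909, 0.001], [0.002, -0.001, -1.0]]
ft_force: [0.1, 6.5, 8.0]
grip_width: 0.0238
gripper_force: 50.0
```

Emit:
move_arm:
  jaw: [1.5, 1.5, 1.5]
  dp:
    - [0, 0.27, 0]
    - [0, 0.27, 0]
    - [0, 0.27, 0]
  turn:
    - [0, 0, -0.02]
    - [0, 0, -0.02]
    - [0, 0, -0.02]

```text
time_s: 14.75
position: [0.506, -0.1375, 0.1142]
tool_rot: [[0.882, 0.471, 0.001], [0.471, -0.882, 0.002], [0.002, -0.001, -1.0]]
ft_force: [-0.1, 8.6, 7.3]
grip_width: 0.0237
gripper_force: 50.0
```

Emit:
move_arm:
  jaw: [1.5]
  dp:
    - [0, 0.27, 0]
  turn:
    - [0, 0, -0.02]

```text
time_s: 14.83
position: [0.5071, -0.1396, 0.1142]
tool_rot: [[0.872, 0.489, 0.001], [0.489, -0.872, 0.002], [0.002, -0.002, -1.0]]
ft_force: [-1.2, 10.7, 9.4]
grip_width: 0.0242
gripper_force: 50.0
```

Emit:
move_arm:
  jaw: [1.5]
  dp:
    - [0, 0.27, 0]
  turn:
    - [0, 0, -0.02]

```text
time_s: 14.92
position: [0.5082, -0.1415, 0.1141]
tool_rot: [[0.862, 0.506, -0.0], [0.506, -0.862, 0.003], [0.002, -0.003, -1.0]]
ft_force: [0.2, 10.9, 11.0]
grip_width: 0.0239
gripper_force: 50.2
```

Emit:
move_arm:
  jaw: [1.5]
  dp:
    - [0, 0.27, 0]
  turn:
    - [0, 0, -0.02]

```text
time_s: 15.0
position: [0.5096, -0.1439, 0.1142]
tool_rot: [[0.852, 0.524, 0.0], [0.524, -0.852, 0.003], [0.002, -0.003, -1.0]]
ft_force: [-0.6, 11.1, 9.3]
grip_width: 0.0235
gripper_force: 50.1
```

Emit:
move_arm:
  jaw: [1.5]
  dp:
    - [0, 0.27, 0]
  turn:
    - [0, 0, -0.02]

```text
time_s: 15.08
position: [0.5108, -0.1459, 0.1141]
tool_rot: [[0.841, 0.54, -0.0], [0.54, -0.841, 0.004], [0.002, -0.003, -1.0]]
ft_force: [-1.9, 13.4, 10.5]
grip_width: 0.0234
gripper_force: 50.2
```

Emit:
move_arm:
  jaw: [1.5]
  dp:
    - [0, 0.27, 0]
  turn:
    - [0, 0, -0.02]

```text
time_s: 15.17
position: [0.5127, -0.1484, 0.1143]
tool_rot: [[0.83, 0.557, 0.001], [0.557, -0.83, 0.003], [0.002, -0.002, -1.0]]
ft_force: [10.3, -0.3, 5.6]
grip_width: 0.024
gripper_force: 49.9
```

Emit:
move_arm:
  jaw: [1.5, 1.5, 1.5, 1.5, 1.5]
  dp:
    - [0, 0.27, 0]
    - [0, 0.27, 0]
    - [0, 0.27, 0]
    - [0, 0.27, 0]
    - [0, 0.27, 0]
  turn:
    - [0, 0, -0.02]
    - [0, 0, -0.02]
    - [0, 0, -0.02]
    - [0, 0, -0.02]
    - [0, 0, -0.02]

```text
time_s: 15.58
position: [0.5209, -0.1596, 0.1142]
tool_rot: [[0.771, 0.637, 0.001], [0.637, -0.771, 0.003], [0.003, -0.001, -1.0]]
ft_force: [0.1, 10.5, 7.8]
grip_width: 0.0235
gripper_force: 50.3
```

Emit:
move_arm:
  jaw: [1.5]
  dp:
    - [0, 0.27, 0]
  turn:
    - [0, 0, -0.02]

```text
time_s: 15.67
position: [0.5226, -0.1615, 0.1142]
tool_rot: [[0.758, 0.653, 0.001], [0.653, -0.758, 0.003], [0.003, -0.001, -1.0]]
ft_force: [1.6, 10.7, 6.9]
grip_width: 0.0239
gripper_force: 50.4
```

Emit:
move_arm:
  jaw: [1.5]
  dp:
    - [0, 0.27, 0]
  turn:
    - [0, 0, -0.02]

```text
time_s: 15.75
position: [0.5243, -0.1634, 0.1141]
tool_rot: [[0.744, 0.668, 0.001], [0.668, -0.744, 0.003], [0.003, -0.002, -1.0]]
ft_force: [2.4, 9.8, 8.5]
grip_width: 0.0239
gripper_force: 50.5
```

Emit:
move_arm:
  jaw: [1.5]
  dp:
    - [0, 0.27, 0]
  turn:
    - [0, 0, -0.02]

```text
time_s: 15.83
position: [0.526, -0.1653, 0.1142]
tool_rot: [[0.731, 0.682, 0.001], [0.682, -0.731, 0.003], [0.003, -0.002, -1.0]]
ft_force: [0.4, 12.1, 9.7]
grip_width: 0.024
gripper_force: 50.6
```

Emit:
move_arm:
  jaw: [1.5]
  dp:
    - [0, 0.27, 0]
  turn:
    - [0, 0, -0.02]

```text
time_s: 15.92
position: [0.5277, -0.167, 0.1141]
tool_rot: [[0.717, 0.697, 0.0], [0.697, -0.717, 0.004], [0.003, -0.003, -1.0]]
ft_force: [0.7, 11.8, 10.5]
grip_width: 0.0244
gripper_force: 50.7
```

Emit:
move_arm:
  jaw: [1.5]
  dp:
    - [0, 0.27, 0]
  turn:
    - [0, 0, -0.02]

```text
time_s: 16.0
position: [0.5295, -0.1689, 0.1141]
tool_rot: [[0.703, 0.711, 0.0], [0.711, -0.703, 0.004], [0.003, -0.003, -1.0]]
ft_force: [-0.5, 14.6, 11.8]
grip_width: 0.0239
gripper_force: 50.7
```

Emit:
move_arm:
  jaw: [1.5]
  dp:
    - [0.06, 0.22, 0]
  turn:
    - [0, 0, -0.02]

```text
time_s: 16.08
position: [0.5322, -0.1712, 0.1143]
tool_rot: [[0.689, 0.725, 0.002], [0.725, -0.689, 0.001], [0.002, 0.001, -1.0]]
ft_force: [1.0, 4.3, 7.1]
grip_width: 0.0242
gripper_force: 50.0
```

Emit:
move_arm:
  jaw: [1.5]
  dp:
    - [0.06, 0.22, 0]
  turn:
    - [0, 0, -0.02]

```text
time_s: 16.17
position: [0.5336, -0.1724, 0.1142]
tool_rot: [[0.674, 0.739, 0.0], [0.739, -0.674, 0.001], [0.001, -0.001, -1.0]]
ft_force: [-3.9, 5.6, 9.6]
grip_width: 0.0239
gripper_force: 50.5
```

Emit:
move_arm:
  jaw: [1.5]
  dp:
    - [0.06, 0.22, 0]
  turn:
    - [0, 0, -0.02]

```text
time_s: 16.25
position: [0.535, -0.1735, 0.1142]
tool_rot: [[0.659, 0.752, -0.001], [0.752, -0.659, 0.001], [0.0, -0.002, -1.0]]
ft_force: [-7.4, 3.4, 11.2]
grip_width: 0.0235
gripper_force: 50.9
```

Emit:
move_arm:
  jaw: [1.5]
  dp:
    - [0, 0, 0]
  turn:
    - [0, 0, 0]

```text
time_s: 16.33
position: [0.5352, -0.1738, 0.1142]
tool_rot: [[0.659, 0.752, -0.001], [0.752, -0.659, 0.001], [0.0, -0.001, -1.0]]
ft_force: [-3.6, 3.6, 8.1]
grip_width: 0.0239
gripper_force: 50.6
```

```bash
python3 - <<'E'
from h import *
from scipy.optimize import least_squares
o=observe(); print(o["position"],yaw_of(o["tool_rot"]))
P=np.array([[.4932,-.1029],[.4971,-.1173],[.4997,-.1239],[.5025,-.1305],[.506,-.1375],[.5096,-.1439],[.5127,-.1484],[.5209,-.1596],[.526,-.1653],[.5295,-.1689],[.5322,-.1712],[.5352,-.1738]])
for r in(.130,None):
    f=lambda q:np.hypot(*(P-q[:2]).T)-(r or q[2]); s=least_squares(f,[.625,-.076,.13]); print(s.x,(s.fun*1000).round(1))
    th=np.degrees(np.unwrap(np.arctan2(*(P-s.x[:2]).T[::-1])))%360; print(th.round(1),np.radians(th-168).round(3))
it,dt=cams.get_image("top"); im,d=cams.get_image("scene")
a=proj("scene",[.60,-.02,.08]).astype(int); A=im[a[1]-37:a[1]+37,a[0]-50:a[0]+50]; cv2.imwrite("pics/nip.png",cv2.resize(A,(800,592),interpolation=cv2.INTER_CUBIC)[...,::-1])
E
```

```text
[ 0.53517201 -0.17375169  0.11421962] -41.23285579547588
[ 0.62035922 -0.07574369  0.13      ] [ 0.   0.1 -0.1 -0.  -0.   0.  -0.1  0.1  0.1  0.1 -0.1 -0.1]
[192.1 198.6 201.8 204.9 208.4 211.6 214.  220.1 223.5 225.7 227.3 229. ] [0.42  0.535 0.589 0.644 0.705 0.761 0.803 0.91  0.969 1.007 1.035 1.065]
[ 0.62048032 -0.07566835  0.13013968] [ 0.   0.1 -0.1 -0.  -0.   0.1 -0.1  0.1  0.1  0.1 -0.1 -0.1]
[192.1 198.6 201.8 204.9 208.4 211.6 214.  220.1 223.5 225.7 227.3 229. ] [0.42  0.535 0.589 0.644 0.705 0.761 0.803 0.91  0.969 1.007 1.034 1.065]
```

View pics/nip.png

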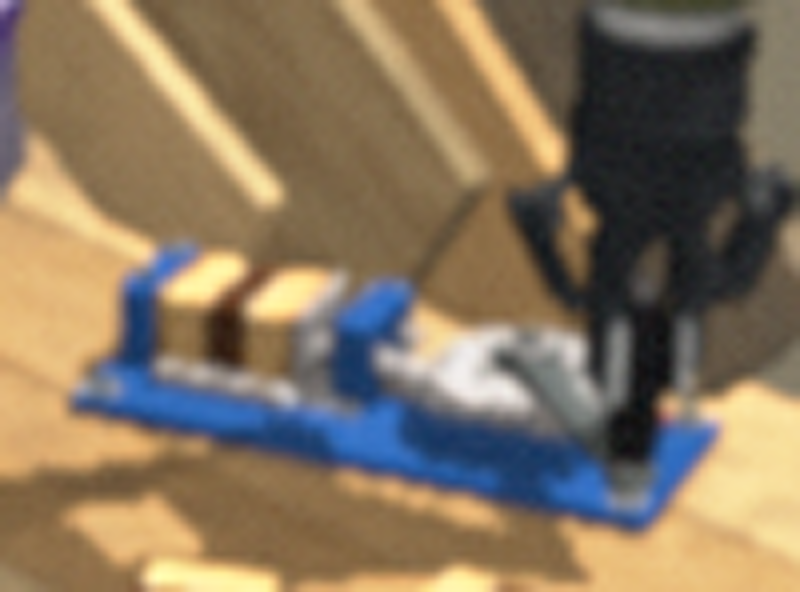

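The pad at (315,340) now bears on the block, which touches the stop. The circle fit gives the lever axis at (0.6204, -0.0757) with r = 130 mm, and the lever at about 1.06. Plan the last two clicks.

```bash
python3 - <<'E'
from h import *
rows=[(0.01,.54,.04)]*3+[(0,.27,.02)]*5+[(0,.27,.02)]*8+[(0,.27,.02)]*10+[(.06,.22,.02)]*3
p=np.array([.4929,-.1030]); y=np.radians(-77.98)
A=np.array([.6204,-.0757])
for tx,ty,w in rows:
    e=np.array([np.cos(y),np.sin(y)]); x=np.array([-e[1],e[0]])  # tool y ; tool x
    p=p+x*tx/100+e*ty/100; y+=w
def pol(p): d=p-A; return np.hypot(*d),np.radians(np.degrees(np.arctan2(d[1],d[0]))%360-168)
print("cmd",p,np.degrees(y),pol(p)); o=observe(); print("meas",o["position"],pol(o["position"][:2]),yaw_of(o["tool_rot"]))
r0,L0=pol(p); r=r0; L=L0; out=[]
for k in range(24):
    L+=.02; r+=np.clip(.1303-r,-.0004,.0004); th=np.radians(168)+L; q=A+r*np.array([np.cos(th),np.sin(th)])
    e=np.array([np.cos(y),np.sin(y)]); x=np.array([-e[1],e[0]]); t=np.round([(q-p)@x*100,(q-p)@e*100],2); p=p+x*t[0]/100+e*t[1]/100; y+=.02
    out.append((round(L,3),t.tolist()))
print(out)
E
```

```text
cmd [ 0.53537582 -0.17434646] -41.31070111162729 (np.float64(0.130231468013994), np.float64(1.0688690388940159))
meas [ 0.53513641 -0.17374362  0.11424457] (np.float64(0.12993241451553475), np.float64(1.0644442266662588)) -41.29444454070986
[(np.float64(1.089), [-0.0, 0.26]), (np.float64(1.109), [0.0, 0.26]), (np.float64(1.129), [0.01, 0.26]), (np.float64(1.149), [0.0, 0.26]), (np.float64(1.169), [0.01, 0.26]), (np.float64(1.189), [0.0, 0.26]), (np.float64(1.209), [0.01, 0.26]), (np.float64(1.229), [0.0, 0.26]), (np.float64(1.249), [0.01, 0.27]), (np.float64(1.269), [0.0, 0.26]), (np.float64(1.289), [0.01, 0.26]), (np.float64(1.309), [0.0, 0.26]), (np.float64(1.329), [0.01, 0.26]), (np.float64(1.349), [0.0, 0.26]), (np.float64(1.369), [0.01, 0.26]), (np.float64(1.389), [0.01, 0.26]), (np.float64(1.409), [0.0, 0.26]), (np.float64(1.429), [0.01, 0.26]), (np.float64(1.449), [0.0, 0.26]), (np.float64(1.469), [0.01, 0.26]), (np.float64(1.489), [0.0, 0.26]), (np.float64(1.509), [0.01, 0.26]), (np.float64(1.529), [0.0, 0.26]), (np.float64(1.549), [0.01, 0.26])]
```

Emit:
move_arm:
  jaw: [1.5, 1.5, 1.5, 1.5, 1.5, 1.5]
  dp:
    - [0, 0.26, 0]
    - [0, 0.26, 0]
    - [0.01, 0.26, 0]
    - [0, 0.26, 0]
    - [0.01, 0.26, 0]
    - [0, 0.26, 0]
  turn:
    - [0, 0, -0.02]
    - [0, 0, -0.02]
    - [0, 0, -0.02]
    - [0, 0, -0.02]
    - [0, 0, -0.02]
    - [0, 0, -0.02]

```text
time_s: 16.93
position: [0.5463, -0.1826, 0.1141]
tool_rot: [[0.564, 0.826, -0.004], [0.826, -0.564, 0.003], [-0.0, -0.005, -1.0]]
ft_force: [-11.1, 6.5, 12.7]
grip_width: 0.0239
gripper_force: 51.0
```

Emit:
move_arm:
  jaw: [1.5]
  dp:
    - [0.01, 0.26, 0]
  turn:
    - [0, 0, -0.02]

```text
time_s: 17.02
position: [0.5481, -0.1838, 0.1141]
tool_rot: [[0.548, 0.837, -0.005], [0.837, -0.548, 0.003], [-0.0, -0.006, -1.0]]
ft_force: [-10.4, 5.6, 15.4]
grip_width: 0.0237
gripper_force: 51.1
```

Emit:
move_arm:
  jaw: [1.5]
  dp:
    - [0, 0.26, 0]
  turn:
    - [0, 0, -0.02]

```text
time_s: 17.1
position: [0.5508, -0.1856, 0.1142]
tool_rot: [[0.531, 0.847, -0.003], [0.847, -0.531, 0.002], [-0.0, -0.004, -1.0]]
ft_force: [-9.0, 5.4, 10.9]
grip_width: 0.0239
gripper_force: 50.6
```

Emit:
move_arm:
  jaw: [1.5]
  dp:
    - [0.01, 0.26, 0]
  turn:
    - [0, 0, -0.02]

```text
time_s: 17.18
position: [0.553, -0.1869, 0.1141]
tool_rot: [[0.514, 0.858, -0.004], [0.858, -0.514, 0.002], [-0.0, -0.004, -1.0]]
ft_force: [-11.3, 5.4, 11.9]
grip_width: 0.0241
gripper_force: 50.7
```

Emit:
move_arm:
  jaw: [1.5]
  dp:
    - [0, 0.26, 0]
  turn:
    - [0, 0, -0.02]

```text
time_s: 17.27
position: [0.5559, -0.1886, 0.1143]
tool_rot: [[0.497, 0.868, -0.002], [0.868, -0.497, 0.001], [0.0, -0.002, -1.0]]
ft_force: [-6.4, 4.0, 9.0]
grip_width: 0.024
gripper_force: 50.4
```

Emit:
move_arm:
  jaw: [1.5]
  dp:
    - [0.01, 0.26, 0]
  turn:
    - [0, 0, -0.02]

```text
time_s: 17.35
position: [0.5578, -0.1898, 0.1142]
tool_rot: [[0.479, 0.878, -0.003], [0.878, -0.479, 0.002], [-0.0, -0.003, -1.0]]
ft_force: [-10.0, 5.3, 11.8]
grip_width: 0.0241
gripper_force: 50.5
```

Emit:
move_arm:
  jaw: [1.5, 1.5, 1.5, 1.5, 1.5]
  dp:
    - [0, 0.26, 0]
    - [0.01, 0.26, 0]
    - [0, 0.26, 0]
    - [0.01, 0.26, 0]
    - [0.01, 0.26, 0]
  turn:
    - [0, 0, -0.02]
    - [0, 0, -0.02]
    - [0, 0, -0.02]
    - [0, 0, -0.02]
    - [0, 0, -0.02]

```text
time_s: 17.77
position: [0.5689, -0.1953, 0.1142]
tool_rot: [[0.389, 0.921, -0.005], [0.921, -0.389, 0.002], [-0.0, -0.005, -1.0]]
ft_force: [-11.8, 3.4, 11.5]
grip_width: 0.0237
gripper_force: 51.1
```

Emit:
move_arm:
  jaw: [1.5]
  dp:
    - [0, 0.26, 0]
  turn:
    - [0, 0, -0.02]

```text
time_s: 17.85
position: [0.5711, -0.1963, 0.1142]
tool_rot: [[0.371, 0.929, -0.005], [0.929, -0.371, 0.002], [-0.0, -0.006, -1.0]]
ft_force: [-14.2, 3.9, 12.1]
grip_width: 0.0242
gripper_force: 51.1
```

Emit:
move_arm:
  jaw: [1.5]
  dp:
    - [0.01, 0.26, 0]
  turn:
    - [0, 0, -0.02]

```text
time_s: 17.93
position: [0.5734, -0.1972, 0.1142]
tool_rot: [[0.352, 0.936, -0.006], [0.936, -0.352, 0.002], [-0.0, -0.006, -1.0]]
ft_force: [-13.3, 2.6, 12.5]
grip_width: 0.0237
gripper_force: 51.2
```

Emit:
move_arm:
  jaw: [1.5]
  dp:
    - [0, 0.26, 0]
  turn:
    - [0, 0, -0.02]

```text
time_s: 18.02
position: [0.576, -0.1982, 0.1142]
tool_rot: [[0.333, 0.943, -0.005], [0.943, -0.333, 0.002], [-0.0, -0.005, -1.0]]
ft_force: [-10.0, 2.6, 12.4]
grip_width: 0.0239
gripper_force: 51.0
```

Emit:
move_arm:
  jaw: [1.5]
  dp:
    - [0.01, 0.26, 0]
  turn:
    - [0, 0, -0.02]

```text
time_s: 18.1
position: [0.5787, -0.1992, 0.1143]
tool_rot: [[0.314, 0.949, -0.004], [0.949, -0.314, 0.001], [-0.0, -0.005, -1.0]]
ft_force: [-2.8, 1.4, 9.2]
grip_width: 0.0237
gripper_force: 50.9
```

Emit:
move_arm:
  jaw: [1.5]
  dp:
    - [0, 0.26, 0]
  turn:
    - [0, 0, -0.02]

```text
time_s: 18.18
position: [0.5816, -0.2002, 0.1142]
tool_rot: [[0.295, 0.955, -0.003], [0.955, -0.295, 0.001], [-0.0, -0.003, -1.0]]
ft_force: [-11.3, 2.3, 11.4]
grip_width: 0.0242
gripper_force: 50.7
```

Emit:
move_arm:
  jaw: [1.5]
  dp:
    - [0.01, 0.26, 0]
  turn:
    - [0, 0, -0.02]

```text
time_s: 18.27
position: [0.5837, -0.2008, 0.1142]
tool_rot: [[0.276, 0.961, -0.005], [0.961, -0.276, 0.001], [-0.0, -0.005, -1.0]]
ft_force: [-14.2, 1.2, 9.7]
grip_width: 0.0241
gripper_force: 50.9
```

Emit:
move_arm:
  jaw: [1.5, 1.5, 1.5]
  dp:
    - [0.01, 0.13, 0]
    - [0, 0, 0]
    - [0, 0, 0]
  turn:
    - [0, 0, -0.01]
    - [0, 0, 0]
    - [0, 0, 0]

```text
time_s: 18.52
position: [0.5851, -0.2012, 0.1142]
tool_rot: [[0.268, 0.964, -0.004], [0.964, -0.268, 0.001], [-0.001, -0.004, -1.0]]
ft_force: [-12.5, 0.6, 10.5]
grip_width: 0.024
gripper_force: 50.8
```

```bash
python3 - <<'E'
from h import *
o=observe(); p=o["position"]; d=p[:2]-[.6204,-.0757]; print(o["time_s"],p,np.hypot(*d),np.radians(np.degrees(np.arctan2(d[1],d[0]))%360-168),o["ft_force"],o["qvel"].round(2),o["gripper_force"])
im,dd=cams.get_image("scene")
a=proj("scene",[.60,-.02,.08]).astype(int); A=im[a[1]-37:a[1]+37,a[0]-50:a[0]+50]; cv2.imwrite("pics/end.png",cv2.resize(A,(800,592),interpolation=cv2.INTER_CUBIC)[...,::-1])
E
```

```text
18.5167 [ 0.5850722  -0.20122657  0.11423203] 0.13040311942557245 1.5058952597622317 [-12.53043273   0.57618922  10.45152361] [-0.04 -0.    0.16  0.42 -0.03  0.07] 50.82051157951355
```

View pics/end.png

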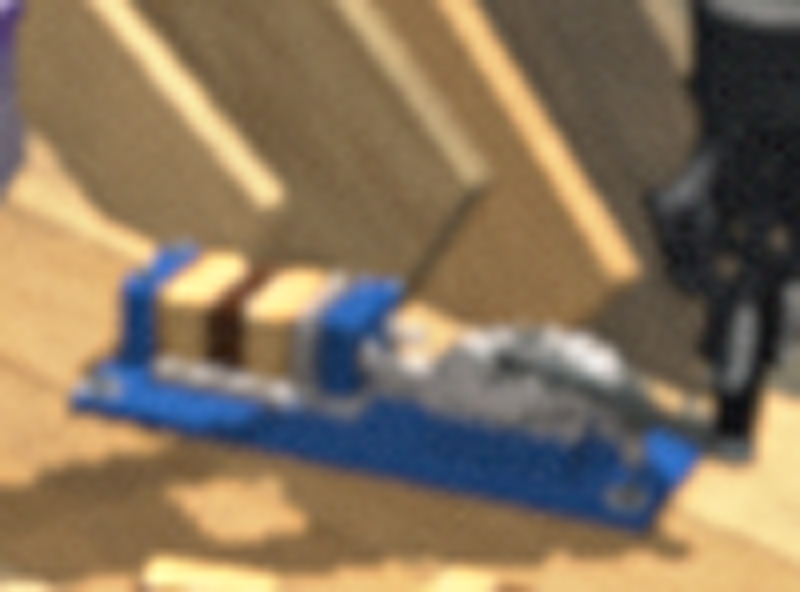

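The jaw at (360,330) has compressed the pad springs, and the block is flat against the stop. The hand holds the handle at (735,400), with the lever at about 1.505 and pushing back 12.5 N. Hand in.

```bash
python3 -c "
from rig import ticket
print(ticket.close_job())"
```

```text
the job is handed in; nothing more can be done
None
```

I set the glued block flat on the clamp bed, tightened the clamp three clicks past the nip (lever at about 1.505 rad), and handed the job in still holding the handle; the result was not reported back.

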